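Un-nest the washed sample cups and put each in its size row

TASK

A nest of three washed steel sample cups, one inside the other, leans in the white sloping cradle. Pull the cups apart and stand each of the three upright on the floor of the grey row tray of its own size, in single file with the cup of that size already there, which must stay upright in its row. Do not move or tip the bottle, measuring cylinder and timer standing about.

Things in the scene. Friction and masses are not known exactly. Their poses are not given: they have to be found in the camera images.
- cup_large: Large cup to be sorted: outside diameter 60, height 40 mm, about 0.1 kg; open straight-sided round steel cup, wall 2.5 mm, floor 5 mm thick. Origin: centre of its underside; z runs up its axis to the mouth. It leans in the cradle at the start, outermost of the nest.
- cup_medium: Medium cup to be sorted: outside diameter 48, height 65 mm, about 0.08 kg; open straight-sided round steel cup, wall 2.5 mm, floor 5 mm thick. Origin: centre of its underside; z runs up its axis to the mouth. At the start it stands loosely inside cup_large, on its floor, and its top 30 mm stick out.
- cup_small: Small cup to be sorted: outside diameter 34, height 90 mm, about 0.06 kg; open straight-sided round steel cup, wall 2.5 mm, floor 5 mm thick. Origin: centre of its underside; z runs up its axis to the mouth. At the start it stands loosely inside cup_medium, on its floor, and its top 30 mm stick out.
- tray_large: Fixed shallow grey row tray for the large cups (diameter 60 mm): a channel along its x axis, inside 170 long and 70 mm wide, floor top 5 mm and rim 12 mm above the worktop, walls 4 mm thick. Origin: centre of its underside on the worktop, z up. One large cup already stands in the half towards its +x end, the rest is free.
- standing_large: The large cup that already stands in tray_large: diameter 60, height 40 mm, steel, loose. Origin: centre of its underside, z up its axis.
- tray_medium: Fixed shallow grey row tray for the medium cups (diameter 48 mm): a channel along its x axis, inside 170 long and 58 mm wide, floor top 5 mm and rim 12 mm above the worktop, walls 4 mm thick. Origin: centre of its underside on the worktop, z up. One medium cup already stands in the half towards its +x end, the rest is free.
- standing_medium: The medium cup that already stands in tray_medium: diameter 48, height 65 mm, steel, loose. Origin: centre of its underside, z up its axis.
- tray_small: Fixed shallow grey row tray for the small cups (diameter 34 mm): a channel along its x axis, inside 170 long and 44 mm wide, floor top 5 mm and rim 12 mm above the worktop, walls 4 mm thick. Origin: centre of its underside on the worktop, z up. One small cup already stands in the half towards its +x end, the rest is free.
- standing_small: The small cup that already stands in tray_small: diameter 34, height 90 mm, steel, loose. Origin: centre of its underside, z up its axis.
- cradle: Fixed white cradle, foot 100 x 76 mm: a plate sloping down to its -x side, so the cups on it lean 32 degrees (0.56 rad) towards its -x side against two steel pins (8 mm thick, 16 mm long, 28 mm apart in y) at the low edge. Its y sides are open. Cups are drawn out along their leaning axis. Origin: centre of its underside, z up. Holds the nest of three cups.
- dropper_bottle: Bystander: amber bottle with white cap, 50 mm across, 119 mm high, loose. Origin: centre of its underside.
- cylinder_tall: Bystander: measuring cylinder, foot 55 mm across, 154 mm high, loose. Origin: centre of its underside.
- bench_timer: Bystander: small white timer, 64 x 64 x 19 mm, loose. Origin: centre of its underside.
- balance: Fixed bench balance between the cradle and the trays, an obstacle: 292 (its x) x 210 (its y) mm, 85 mm high with its pan. Origin: centre of its underside on the worktop, z up. Carry the cups over it or round its front. Behind, wall cabinets hang from 465 mm above the worktop upwards, front face at world x = 0.60 m, bar handles about 35 mm out of it.

How it is judged:
By the outcome, as a careful person would: the job done as asked, in the order asked, and still so for the second after the job is handed in, with the robot touching nothing.
It also fails if it takes over 72 s, if anything falls off the work surface, if the arm or the gripper's body presses on something with over 40 N, if the wrist force passes 120 N, or if a joint passes its speed limit or range.

ROBOT

A 6-joint arm with a two-finger parallel gripper is mounted at the origin on a cart in front of the work surface, level with it; the furniture and walls round the work are solid. World frame = base frame: x ahead of the robot, y to its left, z up, the work surface at z = 0. Lengths are in mm, angles in rad, forces in N, time in s.
With the tool pointing down it reaches from about 275 to 875 mm from the base axis. Payload 12.5 kg.
Tool frame: the origin (TCP) lies on the centre line of the jaws, within the pads' length; the fingertips stand env.tip_extent ahead of it and the grasp point (between the pads) lies 2 mm behind it (env.tip_extent is the distance from the TCP to the fingertips, in mm); z points along the fingers, x is the direction in which the jaws open and shut, and the axes are right-handed (so a half turn about z gives the same grasp; the last joint's range is limited). The gripper opens to 85 mm and grips with 20 to 120 N. Pads are 22 mm wide; open, the fingers measure 114 mm over their backs; the gripper's body (76 mm by 85 mm) begins 54 mm behind the grasp point. The pads swing forward as they close: fully open they stand 13 mm farther back than shut.
Start: joints at [1.022, 0.351, 1.652, -0, 1.139, -0.085], TCP at [246.01, 491.898, 248.29] pointing down, gripper open.
Joint ranges: [-2.75, 2.75], [-0.79, 2.1], [0.01, 2.65], [-1.57, 4.71], [0.07, 3.14], [-2.87, 2.87]. Speed limits (rad/s): [2.22, 2.22, 2.79, 3.14, 3.14, 3.14].

INTERFACE

Orientations are given as a unit quaternion [x, y, z, w].
In Python, from station import env gives the robot as it stands. The module is installed in compiled form; this text tells all that it offers.
- The arm moves only by the shell command python3 -m inch 'ROWS' [FORCE]. ROWS is JSON, a list of rows, each a list of 7 numbers: the turn, a rotation vector about the tool's x, y, z as a fraction of full scale, then the shift along the tool's x, y, z as a fraction of full scale, then the closure in counts, from 0 (fully open) to 255 (shut). A call has 1 to 8 rows; each row is the pose to reach, as a shift and turn from the pose measured when the call began, along the tool's axes at that moment; what a row does not reach only later rows make up. Full scale, the value 1, is 500 mm for a shift and 0.5 rad for a turn. A row lasts 1/8 s, in which the tool goes at most 62.5 mm and 10.7 degrees, less where a joint would pass 70% of its speed; a pose out of reach is approached as far as the arm can. A call with a number of a shift or a turn outside -1 to 1 is refused whole. A call with a gripper value outside its range is refused whole. The fingers move at their own pace and stop on an object; FORCE is the grip in N (left out, the last holds). Time passes only in rows, so rows that repeat a pose let the fingers close. It gives the time, the measured TCP pose, the force and the opening at its end, in the units of the state.
- env.read_state(): the state, without advancing time (a new reading comes with each control period).
- env.snapshot(name): name is "scene" or "top"; returns the picture (400x640x3 uint8, blue, green, red); there is no depth.
- env.camera_info(name): a dict with "fx", "fy", "cx", "cy" (pixels), "k1" (the pictures are not rectified: a ray, as slopes to the right and down, at radius r is drawn at 1 + k1 r^2 times it, then the intrinsics apply), "T" (4x4, takes a point from camera to world coordinates). Camera axes: x right, y down, z forward; pixel columns grow to the right and rows downward; lengths in mm; the calibration is good to about 2 mm. A picture is of the moment at which its call begins. camera_info takes no time and is no camera call.
- env.finish_job(): hands the job in, once; it reports no verdict.
The state is a dict: "clock": time; "q": joint angles; "qd": joint speeds; "effort": joint torques, N m; "ee_pos": TCP position; "ee_rot": TCP orientation; "wrist_force": force on the tool from outside, world axes, zero at the start; "ft_torque": the same for the moment, N m; "grip_width": finger opening in mm.
Only numpy, scipy, OpenCV 4.12 (cv2) and the standard library are available. Lean on these libraries where they do the work, as an engineer would, in place of code of your own. Each camera call takes 0.05 s, during which the arm holds its last target.

## Working session

There is one attempt and no reset: what is moved stays moved. The work goes in short steps, Python scripts to look and compute and a shell command to move; the robot and the scene stay as the last step left them, time stands still between calls to the robot, and variables do not carry over. Pictures are saved under pics/ and viewed, and the job is handed in when it is done.

```bash
mkdir -p pics; ls
python3 - <<'E'
from station import env
import cv2,numpy as np
np.set_printoptions(precision=4,suppress=True)
print(env.read_state(), env.tip_extent)
for n in("scene","top"):
    cv2.imwrite(f"pics/{n}0.png",env.snapshot(n)); print(n,env.camera_info(n))
E
```

```text
pics
{'clock': 0.0, 'q': array([ 1.0224,  0.3512,  1.6525, -0.    ,  1.1391, -0.0845]), 'qd': array([ 0.0013,  0.0016,  0.0015, -0.002 ,  0.0002,  0.0005]), 'effort': array([ -0.0006, -50.6106, -29.1408,  -0.    ,   0.0046,  -0.    ]), 'ee_pos': array([245.8659, 491.6281, 247.7434]), 'ee_rot': array([ 0.8507,  0.5256, -0.0005,  0.0003]), 'wrist_force': array([-0.5192,  0.0957,  0.0426]), 'ft_torque': array([ 0.0286, -0.0562, -0.046 ]), 'grip_width': 85.4460160662392} 17.0
scene {'fx': 373.241711482319, 'fy': 373.241711482319, 'cx': 325.60442250776504, 'cy': 197.72072684717918, 'k1': -0.025099942923182524, 'T': array([[   0.8166,   -0.3298,    0.4738,  -88.2002],
       [  -0.5771,   -0.4849,    0.6571, -838.6014],
       [   0.013 ,   -0.81  ,   -0.5862,  783.8034],
       [   0.    ,    0.    ,    0.    ,    1.    ]])}
top {'fx': 433.3526790162024, 'fy': 433.3526790162024, 'cx': 315.118279229135, 'cy': 198.35848345185752, 'k1': -0.029801334248938535, 'T': array([[   0.0035,   -0.9929,    0.1186,  315.834 ],
       [  -0.9999,   -0.0023,    0.0099,  -47.4763],
       [  -0.0096,   -0.1186,   -0.9929, 1377.1428],
       [   0.    ,    0.    ,    0.    ,    1.    ]])}
```

View pics/scene0.png

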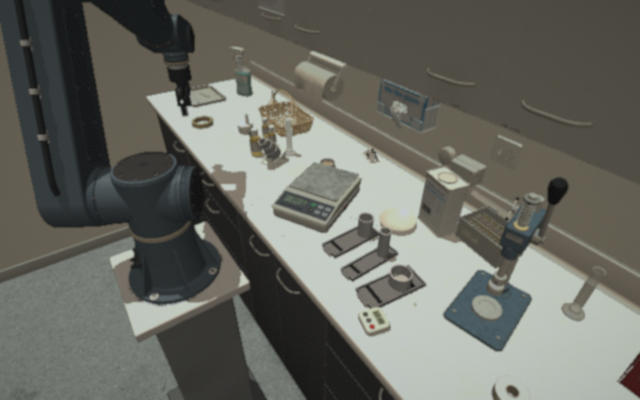

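View pics/top0.png

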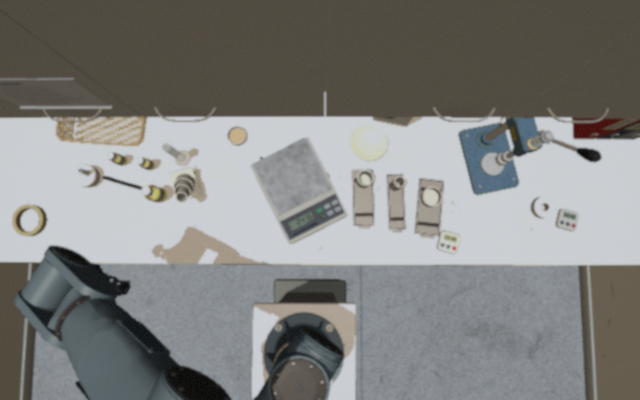

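The top picture shows the nest in its cradle near (185,185), the balance near (298,190), and the three trays near x = 364, 397 and 429. The timer is at (449,242). The bottle and cylinder stand by the cradle. I'll enlarge these regions.

```bash
cat > h.py <<'E'
from station import env
import cv2,numpy as np
np.set_printoptions(precision=3,suppress=True)
def ray(n,uv):
    c=env.camera_info(n); uv=np.array(uv,float)
    K=np.array([[c['fx'],0,c['cx']],[0,c['fy'],c['cy']],[0,0,1]])
    s=cv2.undistortPoints(uv.reshape(1,1,2),K,np.array([c['k1'],0,0,0,0]))[0,0]
    T=c['T']; return T[:3,3],T[:3,:3]@np.array([s[0],s[1],1])
def onz(n,uv,z):
    o,d=ray(n,uv); return o+d*(z-o[2])/d[2]
def proj(n,P):
    c=env.camera_info(n);T=c['T'];K=np.array([[c['fx'],0,c['cx']],[0,c['fy'],c['cy']],[0,0,1]])
    p=(np.atleast_2d(P)-T[:3,3])@T[:3,:3]
    return cv2.projectPoints(p.reshape(-1,1,3),np.zeros(3),np.zeros(3),K,np.array([c['k1'],0,0,0,0]))[0][:,0]
def tri(a,b):
    (o1,d1),(o2,d2)=ray("top",a),ray("scene",b)
    A=np.stack([d1,-d2],1);t=np.linalg.lstsq(A,o2-o1,rcond=None)[0]
    p,q=o1+t[0]*d1,o2+t[1]*d2
    return (p+q)/2,np.linalg.norm(p-q)
def crop(src,x0,y0,w,h,k,out):
    im=cv2.imread(src)[y0:y0+h,x0:x0+w]
    im=cv2.resize(im,None,fx=k,fy=k,interpolation=cv2.INTER_CUBIC)
    st=10
    for x in range((x0+st-1)//st*st,x0+w,st): cv2.putText(im,str(x),(int((x-x0+.5)*k),10),0,.35,(0,0,255),1); cv2.line(im,(int((x-x0+.5)*k),12),(int((x-x0+.5)*k),18),(0,0,255),1)
    for y in range((y0+st-1)//st*st,y0+h,st): cv2.putText(im,str(y),(0,int((y-y0+.5)*k)+4),0,.35,(0,0,255),1); cv2.line(im,(24,int((y-y0+.5)*k)),(30,int((y-y0+.5)*k)),(0,0,255),1)
    cv2.imwrite(out,im)
E
python3 - <<'E'
from h import *
crop("pics/top0.png",130,130,100,75,8,"pics/t_nest.png")
crop("pics/top0.png",345,160,120,90,6,"pics/t_tray.png")
crop("pics/scene0.png",230,100,80,70,8,"pics/s_nest.png")
crop("pics/scene0.png",315,205,120,130,4,"pics/s_tray.png")
E
```

```text
(no output)
```

View pics/t_nest.png

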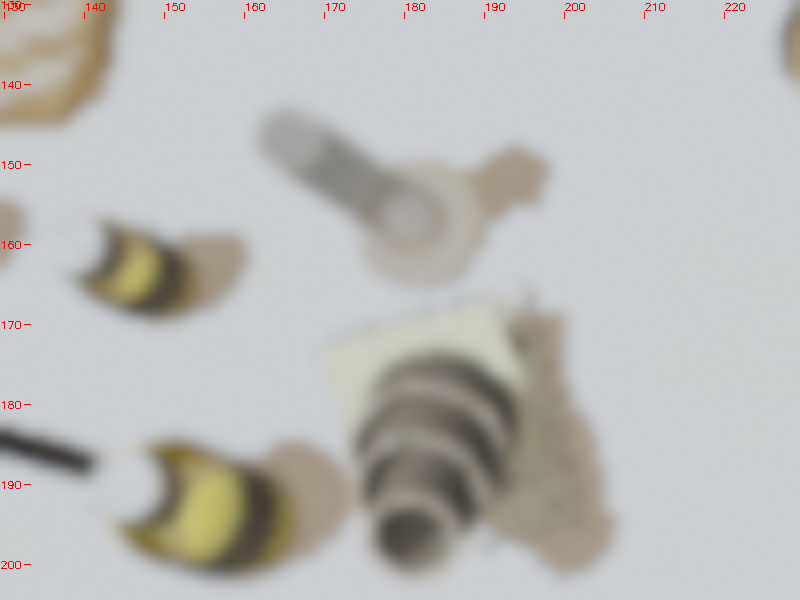

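View pics/t_tray.png

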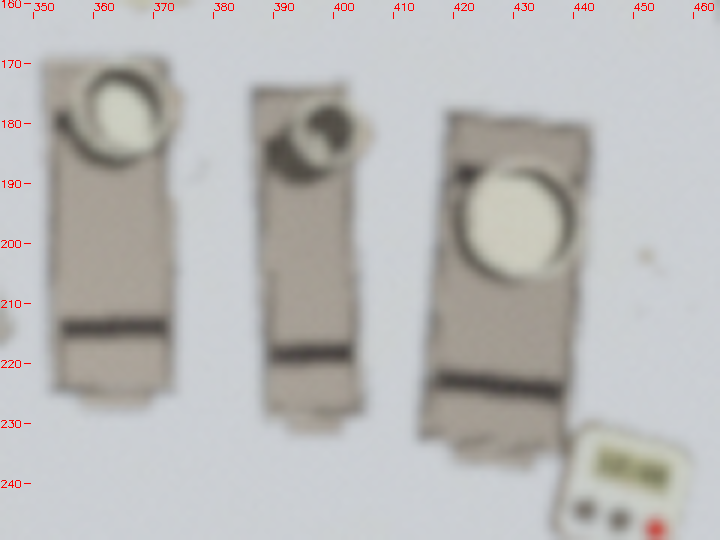

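View pics/s_nest.png

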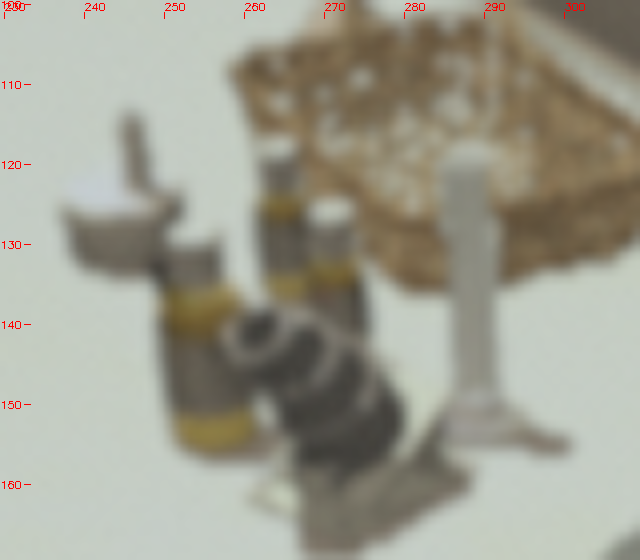

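View pics/s_tray.png

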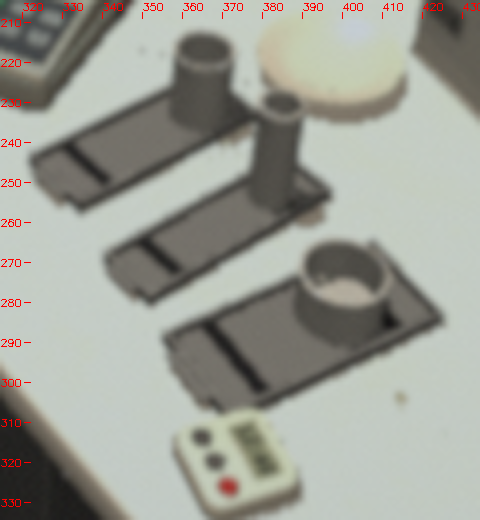

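Run:
```python
from h import *
p,e=tri((181,197),(261.75,141.75)); print("small mouth",p,e)
# cradle high edge corners top view (height unknown ~ 60?) 
for z in (30,50): 
    a=onz("top",(169.8,173.3),z); b=onz("top",(190.8,167.6),z); print(z,a,b,np.degrees(np.arctan2(-(b-a)[0],-(b-a)[1])),np.linalg.norm(b-a))
im=cv2.imread("pics/top0.png")
# trays: dark outlines rough corners at rim z=12 (outer)
T={'medium':[(350.5,169.5),(370.5,169.5),(372,225),(353,225)],'small':[(385.3,174),(401,173.5),(403,228.5),(388,228.5)],'large':[(417.5,178.5),(441,180.5),(437,234.5),(413.5,232)]}
for k,c in T.items():
    P=np.array([onz("top",q,12) for q in c]); x=(P[0]+P[1]-P[2]-P[3])/2;print(k,"c",P.mean(0),"len",np.linalg.norm(x),"wid",np.linalg.norm(P[0]-P[1]),np.linalg.norm(P[3]-P[2]),"yaw",np.degrees(np.arctan2(x[1],x[0])))
```

```text
small mouth [469.758 364.61  105.734] 2.3836483176634298
30 [555.763 427.578  30.   ] [574.164 361.08   30.   ] -15.467962969553641 68.99767744969031
50 [552.2   420.525  50.   ] [570.329 355.014  50.   ] -15.467962969553577 67.97332164018515
medium c [ 483.455 -180.898   12.   ] len 177.41142866324589 wid 63.90901552343266 59.79086902191018 yaw 1.5207106068192484
small c [ 471.306 -284.781   12.   ] len 174.61802483948176 wid 50.190934159752025 47.18493787227007 yaw 1.4060446116491792
large c [ 454.801 -388.823   12.   ] len 171.85432991168986 wid 75.12285977640745 74.13566476703363 yaw -5.7712080419444085
```

```bash
cat > ov.py <<'E'
from h import *
import sys
m=np.array([float(v) for v in sys.argv[1:4]]);yaw=np.radians(float(sys.argv[4]));le=np.radians(32)
tag=sys.argv[5]
a=np.array([-np.sin(le)*np.cos(yaw),-np.sin(le)*np.sin(yaw),np.cos(le)])
e1=np.array([-np.sin(yaw),np.cos(yaw),0]);e2=np.cross(a,e1);t=np.linspace(0,2*np.pi,80)
def circ(c,r): return c+r*(np.cos(t)[:,None]*e1+np.sin(t)[:,None]*e2)
for n,x0,y0,w,h in(("top",150,160,65,48),("scene",235,125,60,45)):
    k=12;im=cv2.imread(f"pics/{n}0.png")[y0:y0+h,x0:x0+w];im=cv2.resize(im,None,fx=k,fy=k,interpolation=cv2.INTER_CUBIC)
    for s,r,c in((100,17,(0,0,255)),(70,24,(0,255,0)),(40,30,(255,0,0)),(0,30,(255,0,255))):
        q=(proj(n,circ(m-(100-s)*a,r))-[x0,y0]+.5)*k
        cv2.polylines(im,[q.astype(int)],True,c,1)
    cv2.imwrite(f"pics/ov_{n}{tag}.png",im)
print(a,m-100*a)
E
python3 ov.py 469.8 364.6 105.7 15.5 a
```

```text
[-0.511 -0.142  0.848] [520.865 378.761  20.895]
```

View pics/ov_topa.png

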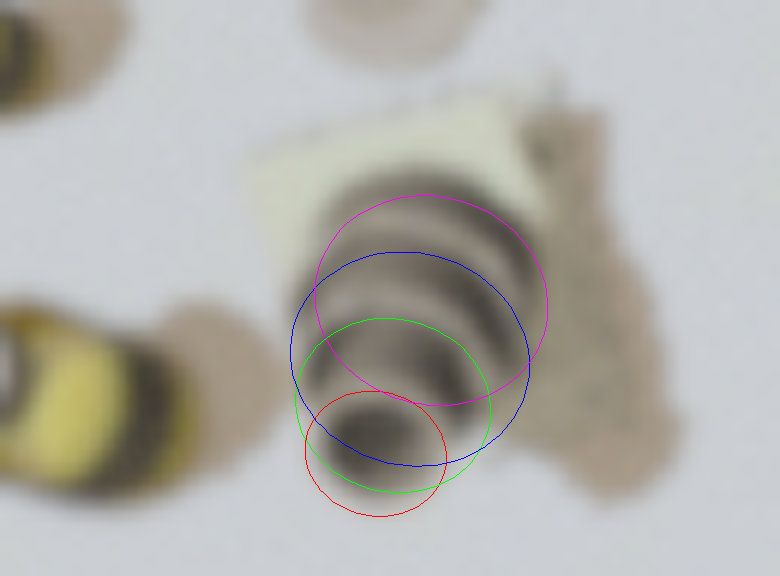

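View pics/ov_scenea.png

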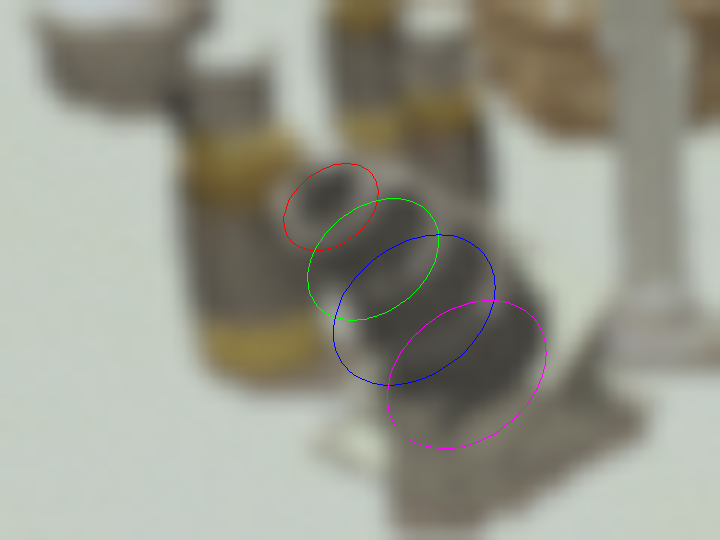

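```bash
sed -i 's/q=(proj(n,circ(m-(100-s)\*a,r))/off={100:0,70:4.5,40:8,0:8}[s];q=(proj(n,circ(m-(100-s)*a-off*e2,r))/' ov.py
sed -i 's/^print(a.*/print(a,e2,m-100*a)/' ov.py
python3 - <<'E'
from h import *
c=proj("top",[469.8,364.6,105.7]);d=proj("scene",[469.8,364.6,105.7]);print(c,d)
p,e=tri(c[0]+[.1,-1.2],d[0]+[-.4,-.7]);print(p,e)
E
python3 ov.py 473.8 365 106 15.5 b
```

```text
[[180.817 197.344]] [[262.071 141.744]]
[470.948 364.562 108.531] 4.6728628421927505
[-0.511 -0.142  0.848] [-0.817 -0.227 -0.53 ] [524.865 379.161  21.195]
```

View pics/ov_topb.png

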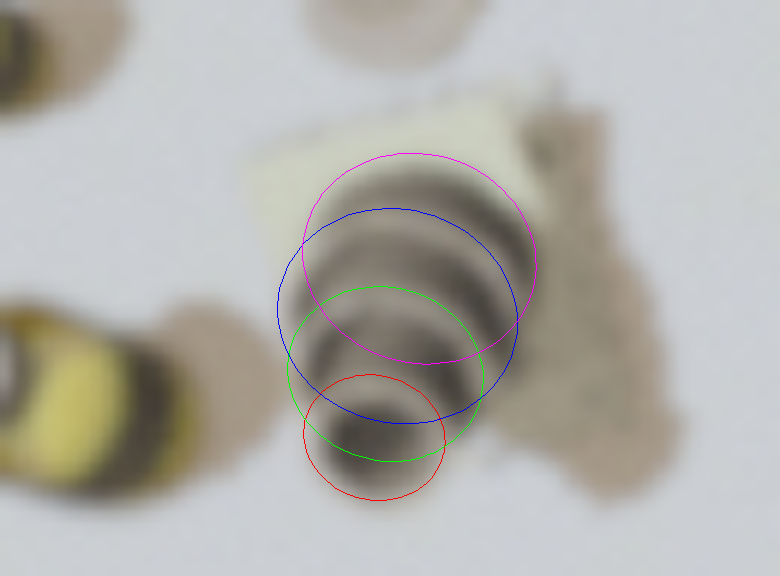

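View pics/ov_sceneb.png

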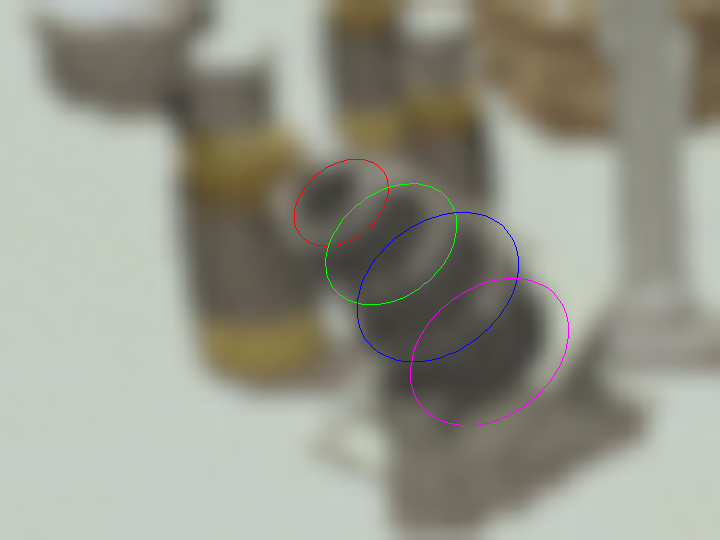

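Run:
```python
from h import *
# bottle base centre: top-view lower body approx; scene base bottom
print("bottle base top", onz("top",(159.5,193.5),10), "cap top", onz("top",(145.5,190),119))
print("bottle scene cap", onz("scene",(253.5,131),119), "base", onz("scene",(255,153),0))
print("cyl foot top", onz("top",(181.5,156.5),5),"scene",onz("scene",(288,152),5),"cyl top",onz("top",(164,146.5),154))
print("timer",onz("top",(449,242),19))
for n,z,c in(("med",70,(364.2,176.8)),("small",95,(397.5,181)),("large",45,(430,196))): print("standing",n,onz("top",c,z))
for n,z,c in(("med",70,(366,217.5)),("small",95,(384,229.5)),("large",45,(399,271))): print("standing sc",n,onz("scene",c,z))
for n,c in(("bal",[(252,158),(307,138),(345.5,214),(292,241)]),): print([onz("top",q,70)[:2] for q in c])
```

```text
bottle base top [493.642 465.086  10.   ] cap top [489.814 466.575 119.   ]
bottle scene cap [473.395 443.4   119.   ] base [483.783 476.336   0.   ]
cyl foot top [615.559 400.529   5.   ] scene [600.687 397.151   5.   ] cyl top [612.667 404.462 154.   ]
timer [ 341.926 -452.015   19.   ]
standing med [ 538.624 -184.062   70.   ]
standing small [ 521.86  -280.952   95.   ]
standing large [ 483.137 -389.871   45.   ]
standing sc med [ 531.169 -191.683   70.   ]
standing sc small [ 516.589 -284.528   95.   ]
standing sc large [ 478.376 -393.096   45.   ]
[array([596.664, 160.42 ]), array([659.843,  -8.627]), array([ 424.55 , -126.411]), array([342.739,  34.645])]
```

```bash
cat > plan.py <<'E'
# usage: plan.py x y z jawaz_deg lean_deg leanaz_deg  (tool z = -(cup axis); cup axis leans lean toward azimuth leanaz)
from h import *
import sys
from scipy.spatial.transform import Rotation as R
def target(jaw,lean,az):
    l,z=np.radians(lean),np.radians(az)
    a=np.array([np.sin(l)*np.cos(z),np.sin(l)*np.sin(z),np.cos(l)])
    x=np.array([np.cos(np.radians(jaw)),np.sin(np.radians(jaw)),0]);x-=a*(x@a);x/=np.linalg.norm(x)
    return R.from_matrix(np.stack([x,np.cross(-a,x),-a],1)),a
s=env.read_state();R0=R.from_quat(s['ee_rot']);p0=s['ee_pos']
for w in " ".join(sys.argv[1:]).split(","):
    v=[float(q) for q in w.split()]
    Rt,a=target(*v[3:6])
    print("turn",(R0.inv()*Rt).as_rotvec()/.5,"shift",R0.inv().apply(np.array(v[:3])-p0)/500)
print("t",s['clock'],"p",p0,"q",s['q'],"F",s['wrist_force'],"w",s['grip_width'])
E
python3 plan.py "330 425 250 75 10 195.5, 426 351 183 105.5 32 195.5"
```

```text
turn [-0.283  0.208 -0.416] shift [-0.044  0.21  -0.004]
turn [-1.067  0.412 -1.429] shift [-0.09   0.448  0.13 ]
t 0.1 p [245.892 491.666 247.801] q [ 1.022  0.351  1.652  0.     1.139 -0.085] F [-0.1    0.338  0.212] w 85.25253115103092
```

```bash
python3 -m inch '[[-0.55,0.21,-0.72,-0.05,0.3,-0.02,0],[-0.55,0.21,-0.72,-0.05,0.3,-0.02,0],[-0.55,0.21,-0.72,-0.05,0.3,-0.02,0],[-0.55,0.21,-0.72,-0.05,0.3,-0.02,0]]' 30; python3 plan.py "426 351 183 105.5 32 195.5, 477 365 98 105.5 32 195.5"
```

```text
clock: 0.6
ee_pos: [369.2, 401.2, 257.7]
ee_rot: [0.735, 0.663, 0.115, 0.089]
wrist_force: [-0.5, 0.7, 0.0]
grip_width: 85.1
turn [-0.518  0.209 -0.711] shift [-0.097  0.077  0.173]
turn [-0.518  0.209 -0.711] shift [-0.068  0.123  0.366]
t 0.6 p [369.229 401.176 257.655] q [ 0.831  0.253  1.79  -0.254  0.899 -0.498] F [-0.513  0.672  0.034] w 85.06315921207708
```

```bash
python3 -m inch '[[-0.26,0.1,-0.36,-0.05,0.04,0.08,70],[-0.52,0.21,-0.71,-0.097,0.077,0.173,70],[-0.52,0.21,-0.71,-0.097,0.077,0.173,70],[-0.52,0.21,-0.71,-0.097,0.077,0.173,70]]'; python3 plan.py "426 351 183 105.5 32 195.5, 477 365 98 105.5 32 195.5"
python3 - <<'E'
from h import *
for n in("scene","top"): cv2.imwrite(f"pics/{n}1.png",env.snapshot(n))
crop("pics/top1.png",140,145,80,60,10,"pics/t1.png")
crop("pics/scene1.png",225,95,80,70,8,"pics/s1.png")
E
```

```text
clock: 1.1
ee_pos: [425.6, 350.9, 182.6]
ee_rot: [0.583, 0.765, 0.219, 0.167]
wrist_force: [0.1, -0.1, 0.4]
grip_width: 61.6
turn [-0.001  0.001 -0.004] shift [ 0.     0.001 -0.   ]
turn [-0.001  0.001 -0.004] shift [-0.     0.001  0.2  ]
t 1.1 p [425.57  350.864 182.574] q [ 0.706  0.299  2.033 -0.668  0.369 -0.559] F [ 0.121 -0.147  0.378] w 61.5956220117619
```

View pics/t1.png

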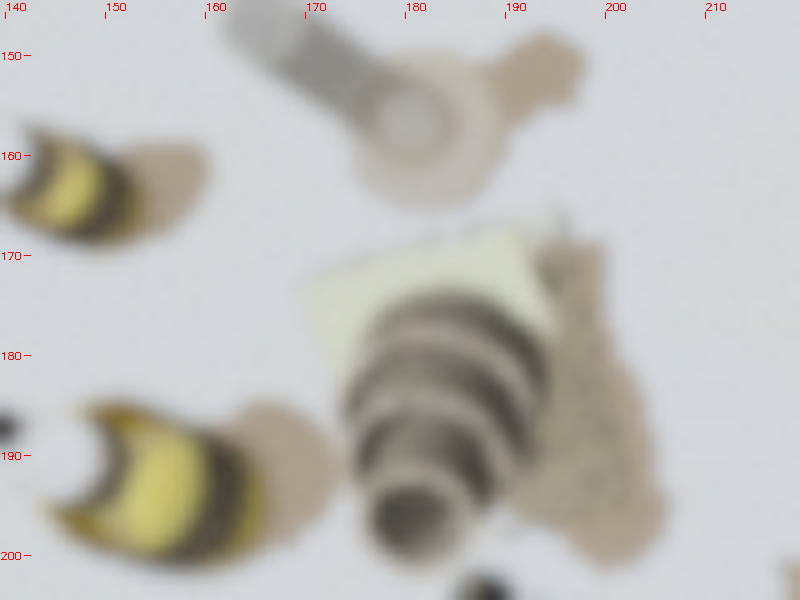

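View pics/s1.png

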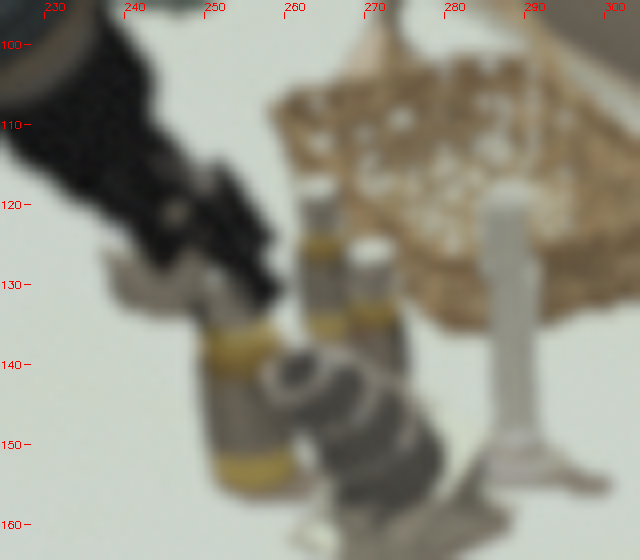

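Run:
```python
from h import *
from scipy.spatial.transform import Rotation as R
s=env.read_state();M=R.from_quat(s['ee_rot']).as_matrix();p=s['ee_pos']
for sg in(1,-1):
  for d in(10,17):
    for o in (31,38):
      P=p+M@[sg*o,0,d]; print(sg,o,d,P,proj("top",P),proj("scene",P))
print(proj("top",p+117*M[:,2]),proj("scene",p+117*M[:,2]))
```

```text
1 31 10 [423.062 382.979 175.32 ] [[165.799 210.878]] [[247.094 126.497]]
1 38 10 [421.204 389.728 175.333] [[163.387 211.53 ]] [[245.862 125.972]]
1 31 17 [426.641 383.977 169.388] [[166.243 209.8  ]] [[248.016 127.619]]
1 38 17 [424.784 390.726 169.401] [[163.842 210.449]] [[246.786 127.094]]
-1 31 10 [439.516 323.203 175.2  ] [[187.177 205.102]] [[258.295 131.266]]
-1 38 10 [441.374 316.454 175.186] [[189.592 204.45 ]] [[259.593 131.819]]
-1 31 17 [443.096 324.2   169.268] [[187.51  204.054]] [[259.192 132.395]]
-1 38 17 [444.954 317.451 169.254] [[189.912 203.406]] [[260.487 132.949]]
[[182.016 192.868]] [[265.762 145.105]]
```

Run:
```python
from h import *
from scipy.spatial.transform import Rotation as R
s=env.read_state();M=R.from_quat(s['ee_rot']).as_matrix();p=s['ee_pos']
for a,b in (((180.7,196.6),(262,142)),((181.5,196.8),(262.8,142)),((181,196.2),(262,141))):
    m,e=tri(a,b);print(m,e,M.T@(m-p))
```

```text
[471.337 366.236 103.486] 2.146463235487289 [ 1.906 -2.428 93.178]
[471.729 362.82  104.786] 0.4115324362421049 [-1.489 -2.182 91.79 ]
[471.331 363.911 108.858] 3.3580677015621605 [-0.323 -0.101 88.292]
```

```bash
python3 -m inch '[[0,0,0,0,-0.002,0.1,70],[0,0,0,0,-0.003,0.16,70],[0,0,0,0,-0.003,0.195,70],[0,0,0,0,-0.003,0.195,70]]'; python3 -m inch '[[0,0,0,0,0,0,200],[0,0,0,0,0,0,200],[0,0,0,0,0,0,200],[0,0,0,0,0,0,200]]' 30;  python3 plan.py "426 351 183 105.5 32 195.5, 426 351 230 105.5 32 195.5"
```

```text
clock: 1.7
ee_pos: [475.1, 365.7, 99.9]
ee_rot: [0.583, 0.764, 0.22, 0.167]
wrist_force: [-0.3, 0.1, 0.3]
grip_width: 61.8
clock: 2.2
ee_pos: [475.1, 365.8, 101.9]
ee_rot: [0.583, 0.764, 0.221, 0.167]
wrist_force: [-7.1, -5.3, 14.0]
grip_width: 32.2
turn [ 0.006  0.001 -0.009] shift [-0.002 -0.    -0.192]
turn [ 0.006  0.001 -0.009] shift [-0.002  0.05  -0.271]
t 2.2 p [475.114 365.83  101.899] q [ 0.663  0.517  1.963 -0.996  0.245 -0.247] F [-7.129 -5.293 14.007] w 32.229015991003465
```

```bash
python3 -m inch '[[0,0,0,0,0,-0.02,200],[0,0,0,0,0,-0.04,200],[0,0,0,0,0,-0.06,200],[0,0,0,0,0,-0.06,200]]';  python3 - <<'E'
from h import *
print(env.read_state())
for n in("scene","top"): cv2.imwrite(f"pics/{n}2.png",env.snapshot(n))
crop("pics/top2.png",140,145,80,60,10,"pics/t2.png")
crop("pics/scene2.png",225,95,80,70,8,"pics/s2.png")
E
```

```text
clock: 2.7
ee_pos: [459.7, 361.9, 128.4]
ee_rot: [0.583, 0.763, 0.222, 0.167]
wrist_force: [0.3, 1.5, -1.3]
grip_width: 32.6
{'clock': 2.7, 'q': array([ 0.677,  0.448,  1.989, -0.879,  0.277, -0.357]), 'qd': array([-0.007,  0.024, -0.004, -0.025, -0.007,  0.022]), 'effort': array([  0.213, -49.17 , -20.997,  -0.152,  -0.545,  -0.305]), 'ee_pos': array([459.661, 361.873, 128.444]), 'ee_rot': array([0.583, 0.763, 0.222, 0.167]), 'wrist_force': array([ 0.327,  1.518, -1.255]), 'ft_torque': array([-0.111,  0.241, -0.001]), 'grip_width': 32.56371712838604}
```

View pics/t2.png

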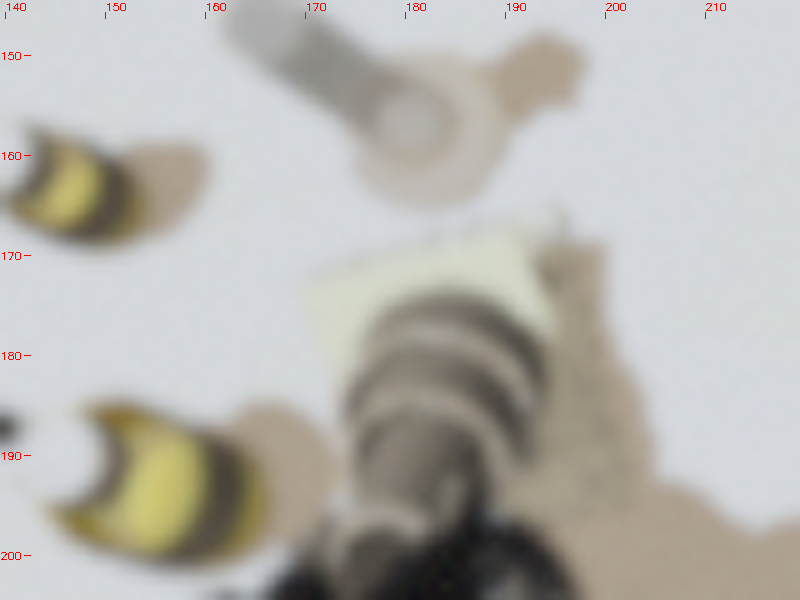

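View pics/s2.png

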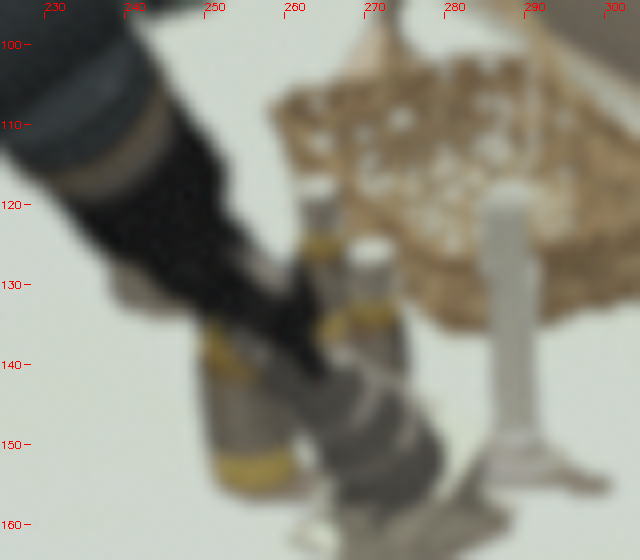

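```bash
cat > depth.py <<'E'
# depth.py cam u v : point of tool axis plane(x=0 in tool... nearest) for pixel
from h import *
import sys
from scipy.spatial.transform import Rotation as R
s=env.read_state();M=R.from_quat(s['ee_rot']).as_matrix();p=s['ee_pos']
n=sys.argv[1]; o,d=ray(n,(float(sys.argv[2]),float(sys.argv[3])))
o=M.T@(o-p);d=M.T@d
# nearest to tool z axis
t=-(o[:2]@d[:2])/(d[:2]@d[:2]);print("tool coords nearest axis",o+t*d)
E
python3 depth.py top 176.7 198.6; python3 depth.py top 175.7 198.6
python3 -m inch '[[0,0,0,0,0,-0.06,200],[0,0,0,0,0,-0.14,200],[0,0,0,0,0.04,-0.24,200],[0,0,0,0,0.1,-0.34,200],[0,0,0,0,0.1,-0.34,200]]'; python3 plan.py "380 300 300 105.5 0 195.5"
python3 - <<'E'
from h import *
for n in("scene","top"): cv2.imwrite(f"pics/{n}3.png",env.snapshot(n))
crop("pics/top3.png",130,150,80,60,10,"pics/t3.png")
crop("pics/scene3.png",205,75,100,87,8,"pics/s3.png")
E
```

```text
tool coords nearest axis [6.339 5.05  2.134]
tool coords nearest axis [ 8.361  6.723 -0.155]
clock: 3.42
ee_pos: [414.4, 349.7, 302.6]
ee_rot: [0.583, 0.762, 0.225, 0.168]
wrist_force: [0.8, -0.3, -0.9]
grip_width: 32.3
turn [ 1.138 -0.009 -0.011] shift [-0.078 -0.081 -0.046]
t 3.425 p [414.425 349.65  302.561] q [ 0.721  0.099  1.935 -0.408  0.624 -0.84 ] F [ 0.776 -0.255 -0.917] w 32.29810551823349
```

View pics/t3.png

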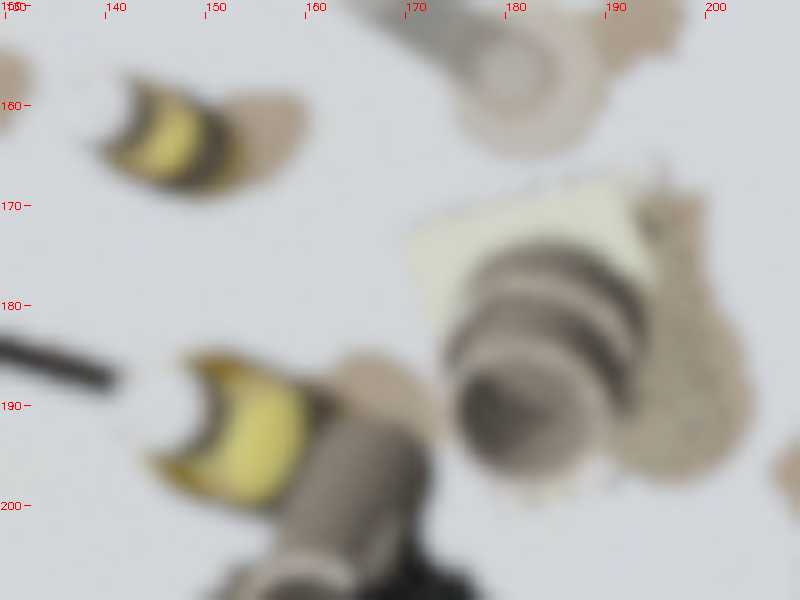

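View pics/s3.png

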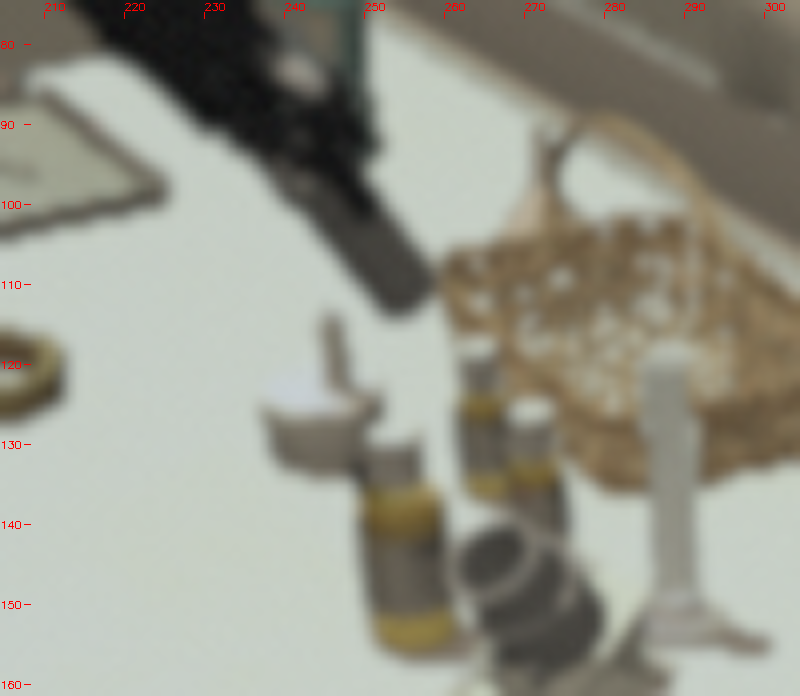

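```bash
cat > cyl.py <<'E'
# overlay-free check: print projected key points of the held cup: cyl.py dia height mouthdepth(TCP below mouth)
from h import *
import sys
from scipy.spatial.transform import Rotation as R
s=env.read_state();M=R.from_quat(s['ee_rot']).as_matrix();p=s['ee_pos']
D,H,m=map(float,sys.argv[1:4]);t=np.linspace(0,2*np.pi,60)
for nm,z in(("mouth",-m),("bottom",H-m)):
    C=p+(M@np.stack([D/2*np.cos(t),D/2*np.sin(t),0*t+z])).T
    for n in("top","scene"):
        q=proj(n,C);print(nm,n,"u",q[:,0].min(),q[:,0].max(),"v",q[:,1].min(),q[:,1].max())
E
python3 cyl.py 34 90 10
```

```text
mouth top u 154.38340776178123 168.48431622181897 v 205.9938384602712 218.22752170138983
mouth scene u 239.31595613910338 247.98179047151135 v 92.81897307708938 100.49567105497358
bottom top u 161.18560892942787 174.2776877636263 v 191.64155495595907 203.19760053762445
bottom scene u 251.91695751845086 260.19216032583995 v 109.34855813531829 116.76715700114342
```

```bash
python3 -m inch '[[0.3,0,0,-0.03,-0.04,-0.03,200],[0.6,0,0,-0.05,-0.06,-0.05,200],[0.9,0,0,-0.08,-0.08,-0.07,200],[0.97,0,0,-0.08,-0.08,-0.07,200]]'; python3 plan.py "440 0 330 98 0 0, 454 -287 300 91.4 0 0"
```

```text
clock: 4.03
ee_pos: [373.8, 295.2, 304.4]
ee_rot: [0.608, 0.793, 0.03, 0.022]
wrist_force: [0.4, -0.0, -0.4]
grip_width: 32.0
turn [ 0.147 -0.011  0.248] shift [-0.605 -0.022 -0.053]
turn [ 0.147 -0.019  0.478] shift [-1.166 -0.149 -0.003]
t 4.025 p [373.753 295.249 304.444] q [ 0.583  0.125  1.801 -0.025  1.145 -1.243] F [ 0.357 -0.048 -0.402] w 32.038019589316725
```

```bash
python3 -m inch '[[0.05,0,0.08,-0.12,0,-0.02,200],[0.1,0,0.16,-0.25,-0.01,-0.04,200],[0.14,-0.01,0.25,-0.38,-0.02,-0.05,200],[0.147,-0.01,0.3,-0.5,-0.02,-0.05,200],[0.147,-0.01,0.35,-0.62,-0.03,-0.05,200],[0.147,-0.01,0.4,-0.75,-0.05,-0.04,200],[0.147,-0.01,0.43,-0.87,-0.08,-0.03,200],[0.147,-0.01,0.45,-0.95,-0.1,-0.02,200]]'; python3 plan.py "454 -287 200 91.4 0 0"
```

```text
clock: 5.03
ee_pos: [448.6, -178.9, 308.5]
ee_rot: [0.694, 0.72, 0.0, -0.001]
wrist_force: [0.5, 0.4, -0.9]
grip_width: 32.5
turn [-0.003 -0.005  0.024] shift [-0.217  0.003  0.217]
t 5.025 p [ 448.621 -178.896  308.511] q [-0.477  0.168  1.739  0.001  1.237 -2.084] F [ 0.546  0.422 -0.86 ] w 32.456289539186635
```

```bash
python3 -m inch '[[0,0,0.02,-0.11,0.0,0.05,200],[0,0,0.024,-0.217,0.003,0.15,200],[0,0,0.024,-0.217,0.003,0.25,200],[0,0,0.024,-0.217,0.003,0.357,200],[0,0,0.024,-0.217,0.003,0.357,200]]'; python3 plan.py "454 -287 85 91.4 0 0";python3 cyl.py 34 90 12;python3 - <<'E'
from h import *
for n in("scene","top"): cv2.imwrite(f"pics/{n}4.png",env.snapshot(n))
crop("pics/top4.png",345,165,100,75,8,"pics/t4.png")
crop("pics/scene4.png",315,180,100,87,8,"pics/s4.png")
E
```

```text
clock: 5.65
ee_pos: [451.9, -285.3, 125.6]
ee_rot: [0.698, 0.716, -0.001, -0.005]
wrist_force: [0.0, 0.1, 1.6]
grip_width: 32.2
turn [-0.017 -0.012 -0.   ] shift [-0.004  0.005  0.081]
t 5.65 p [ 451.921 -285.289  125.585] q [-0.65   0.489  1.79  -0.     0.874 -2.245] F [0.029 0.051 1.625] w 32.232999240050624
mouth top u 396.25018647326135 408.05254403889427 v 196.79756370070513 208.53443237389777
mouth scene u 361.62863493551316 374.3543252863499 v 222.44977603068529 230.69168131474416
bottom top u 390.93443290683075 401.9512120180178 v 200.60478505654754 211.5686220009064
bottom scene u 359.06515084263145 371.14203109732546 v 246.74734077856522 255.20538052656997
```

View pics/t4.png

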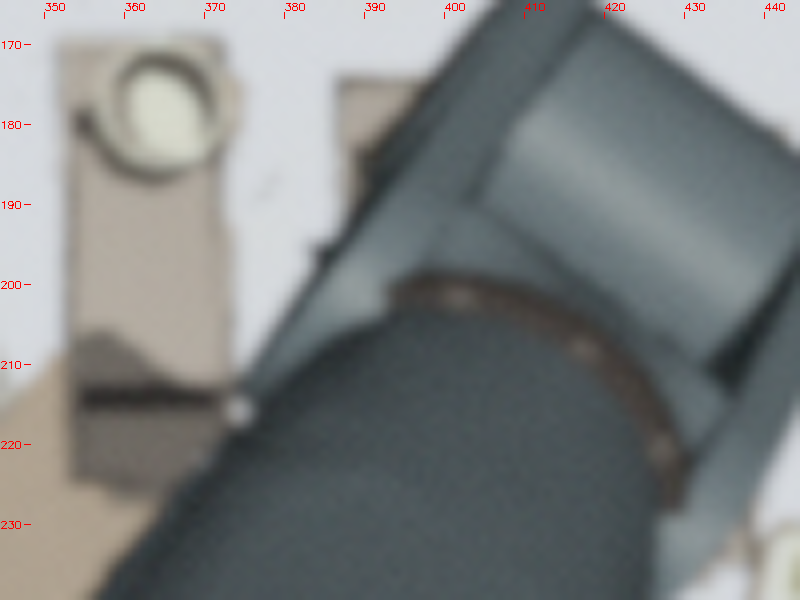

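View pics/s4.png

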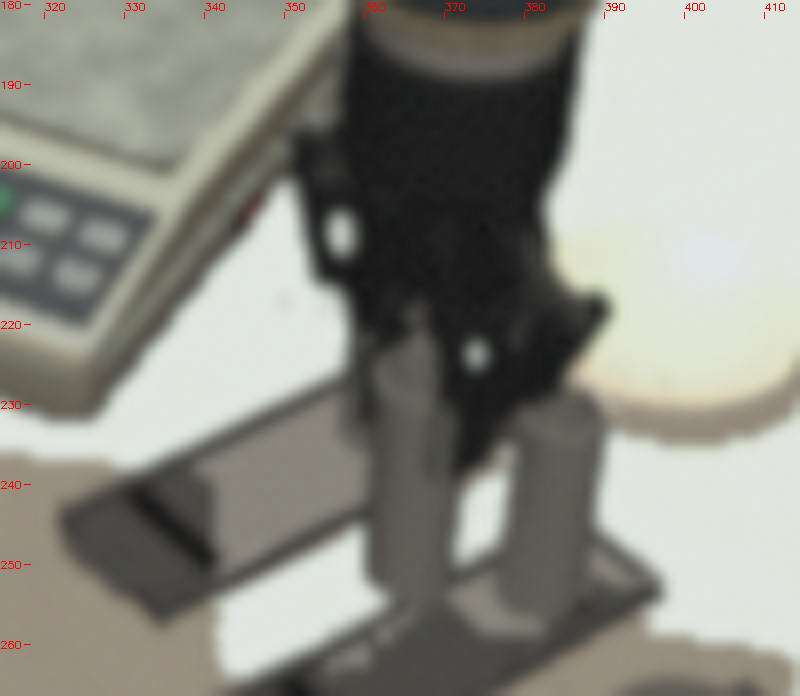

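Run:
```python
from h import *
crop("pics/scene0.png",315,210,80,60,10,"pics/s_tA.png")
crop("pics/scene0.png",335,235,80,60,10,"pics/s_tB.png")
crop("pics/scene0.png",350,260,85,60,9,"pics/s_tC.png")
```

```text
(no output)
```

View pics/s_tB.png

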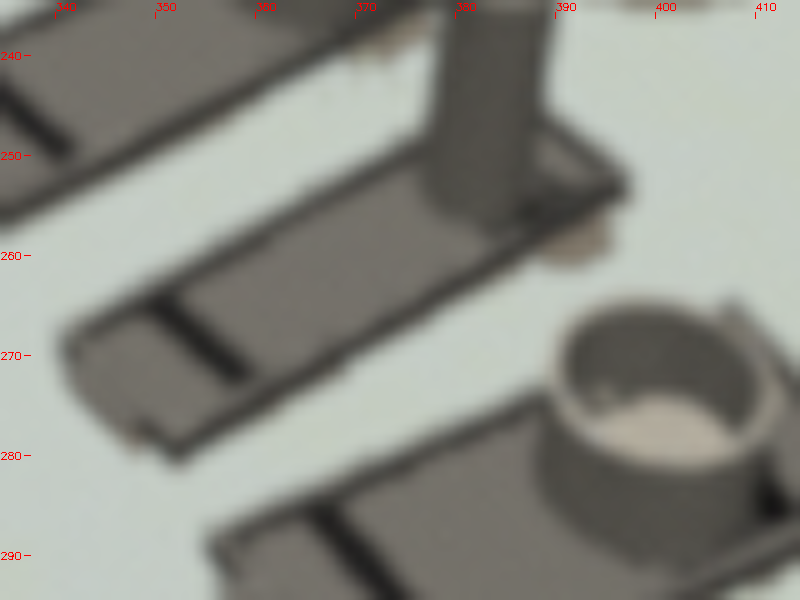

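View pics/s_tA.png

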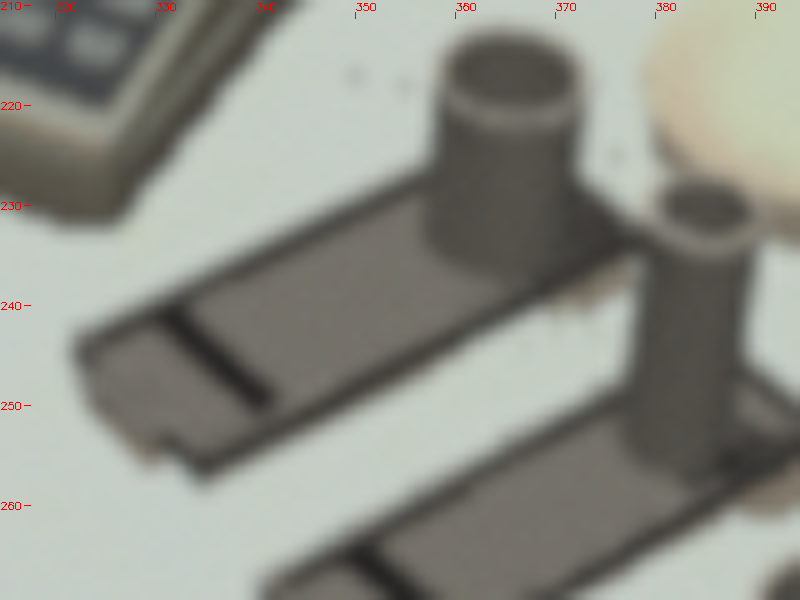

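View pics/s_tC.png

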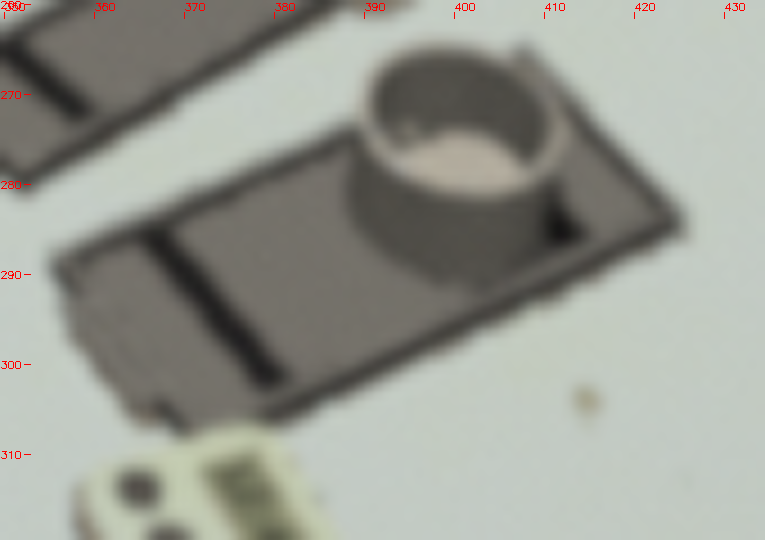

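Run:
```python
from h import *
for nm,f,n in(("small",[(341.5,268),(377,249)],[(353,279.5),(391,257)]),
  ("medium",[(322.5,243.5),(357,227)],[(334.5,256),(372,235)]),
  ("large",[(355,287.5),(388,273.5)],[(380,306),(424,283.5)])):
    F=[onz("scene",q,9)[:2] for q in f];N=[onz("scene",q,6)[:2] for q in n]
    d=(F[1]-F[0]);d/=np.linalg.norm(d);d2=(N[1]-N[0]);d2/=np.linalg.norm(d2)
    y=lambda A,x:A[0][1]+(x-A[0][0])*(A[1][1]-A[0][1])/(A[1][0]-A[0][0])
    print(nm,"yaws",np.degrees(np.arctan2(d[1],d[0])),np.degrees(np.arctan2(d2[1],d2[0])),"endx",F[0][0],N[0][0],"ycentre at x=415,450,470",[(y(F,x)+y(N,x))/2 for x in(415,450,470)],"width",y(F,450)-y(N,450))
```

```text
small yaws 0.43812935899465966 1.6635827945639055 endx 380.2918145514779 382.2096912344724 ycentre at x=415,450,470 [np.float64(-294.9607115445277), np.float64(-294.31863465549833), np.float64(-293.9517335760529)] width 48.23192100675283
medium yaws 0.31146425015502766 2.934453823212643 endx 393.7367954627878 394.039097790731 ycentre at x=415,450,470 [np.float64(-187.8380917090734), np.float64(-186.84589702482802), np.float64(-186.27892863383067)] width 58.47834033919986
large yaws -7.121682791543708 -4.8462678111058075 endx 367.2852868770523 383.43312831507785 ycentre at x=415,450,470 [np.float64(-392.5060507894319), np.float64(-396.1762650832781), np.float64(-398.2735303940474)] width 77.0017341380966
```

```bash
python3 -m inch '[[-0.015,-0.01,0,-0.007,0.004,0.03,200],[-0.015,-0.01,0,-0.007,0.004,0.055,200],[-0.015,-0.01,0,-0.007,0.004,0.057,200]]'; python3 plan.py "454 -289 85 91.4 0 0";python3 cyl.py 34 90 12;python3 - <<'E'
from h import *
for n in("scene",): cv2.imwrite(f"pics/{n}5.png",env.snapshot(n))
crop("pics/scene5.png",335,220,80,60,10,"pics/s5.png")
E
```

```text
clock: 6.12
ee_pos: [456.5, -290.2, 102.3]
ee_rot: [0.698, 0.716, 0.001, 0.004]
wrist_force: [-1.1, 0.0, 0.4]
grip_width: 32.3
turn [0.013 0.008 0.001] shift [ 0.003 -0.005  0.035]
t 6.125 p [ 456.531 -290.212  102.341] q [-0.653  0.529  1.796  0.001  0.81  -2.249] F [-1.12   0.029  0.354] w 32.25004880539937
mouth top u 396.45359971508975 408.0583084998345 v 196.25939048056352 207.79470407210798
mouth scene u 363.4143571062653 376.002489117024 v 229.31235969025144 237.63676233436183
bottom top u 391.49467441730053 402.3376936143498 v 199.61615203589753 210.40138586306128
bottom scene u 361.3502456186013 373.30322706164094 v 252.97937782987123 261.49485964584795
```

View pics/s5.png

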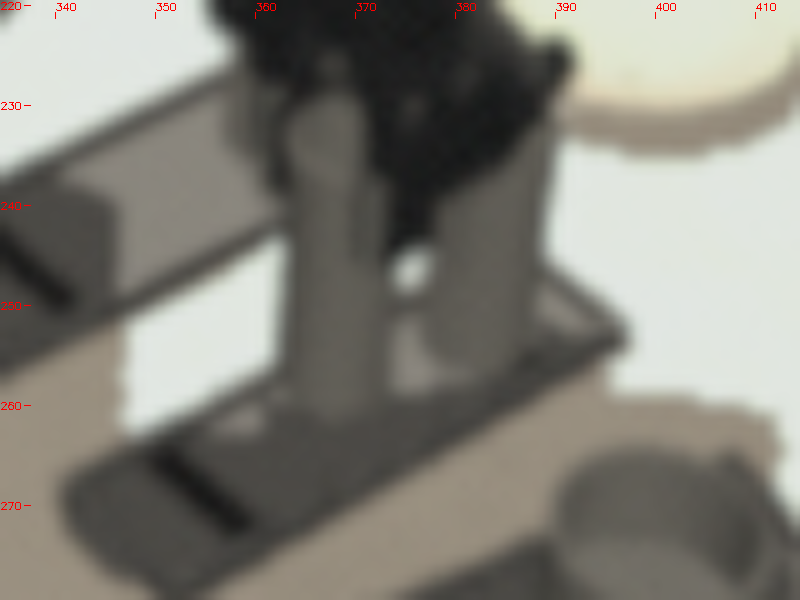

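```bash
python3 -m inch '[[0.006,0.004,0,0.004,-0.002,0.015,200],[0.013,0.008,0,0.004,-0.003,0.028,200],[0.013,0.008,0,0.004,-0.003,0.028,200]]'; python3 plan.py "454 -288 85 91.4 0 0";python3 -m inch '[[0,0,0,0,0,0.005,200],[0,0,0,0,0,0.006,200]]'
```

```text
clock: 6.55
ee_pos: [454.9, -288.2, 87.9]
ee_rot: [0.698, 0.716, -0.0, -0.0]
wrist_force: [-0.8, 0.7, -1.1]
grip_width: 32.6
turn [-0.002 -0.001  0.001] shift [ 0.001 -0.002  0.006]
t 6.55 p [ 454.937 -288.231   87.941] q [-0.651  0.552  1.803 -0.     0.788 -2.247] F [-0.83   0.737 -1.136] w 32.59338445909592
clock: 6.8
ee_pos: [454.9, -288.2, 84.8]
ee_rot: [0.698, 0.716, -0.0, -0.001]
wrist_force: [-0.3, 0.4, 0.0]
grip_width: 32.1
```

```bash
python3 -m inch '[[0,0,0,0,0,0.003,200],[0,0,0,0,0,0.004,200]]';python3 cyl.py 34 90 12|grep scene
python3 - <<'E'
from h import *
for n in("scene",): cv2.imwrite(f"pics/{n}6.png",env.snapshot(n))
crop("pics/scene6.png",335,220,80,60,10,"pics/s6.png")
E
```

```text
clock: 7.05
ee_pos: [454.9, -288.2, 82.7]
ee_rot: [0.698, 0.716, -0.0, -0.001]
wrist_force: [0.2, 0.2, -0.5]
grip_width: 32.1
mouth scene u 361.9995613582664 374.4273878790407 v 234.51102284058845 242.8727081400511
bottom scene u 359.7580419812755 371.5658499472272 v 257.67205429130314 266.20735665218194
```

View pics/s6.png

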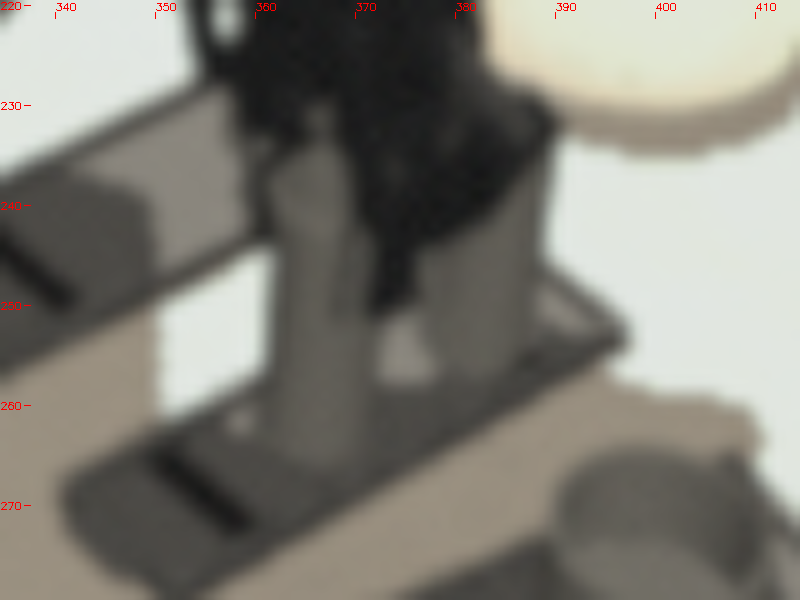

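```bash
for i in 1; do python3 -m inch '[[0,0,0,0,0,0.002,200],[0,0,0,0,0,0.003,200]]'|grep -E "pos|force"; done; python3 -m inch '[[0,0,0,0,0,0.002,200],[0,0,0,0,0,0.003,200]]'|grep -E "pos|force"
```

```text
ee_pos: [454.8, -288.2, 81.2]
wrist_force: [0.3, -0.0, -0.3]
ee_pos: [455.0, -288.3, 79.9]
wrist_force: [0.3, -0.3, 5.3]
```

```bash
python3 -m inch '[[0,0,0,0,0,0.002,200],[0,0,0,0,0,0.003,200]]'|grep -E "pos|force"
```

```text
ee_pos: [455.4, -289.0, 79.4]
wrist_force: [-3.9, -0.1, 17.3]
```

```bash
python3 -m inch '[[0,0,0,0,0,-0.002,200],[0,0,0,0,0,-0.002,100],[0,0,0,0,0,-0.002,100],[0,0,0,0,0,-0.002,80],[0,0,0,0,0,-0.06,80],[0,0,0,0,0,-0.15,80],[0,0,0,0,0,-0.25,80],[0,0,0,0,0,-0.37,80]]'; python3 plan.py "440 0 330 98 0 0, 454 287 300 105.5 0 0"
python3 - <<'E'
from h import *
for n in("scene",): cv2.imwrite(f"pics/{n}7.png",env.snapshot(n))
crop("pics/scene7.png",335,220,80,60,10,"pics/s7.png")
E
```

```text
clock: 8.85
ee_pos: [454.9, -288.4, 265.5]
ee_rot: [0.698, 0.716, -0.0, -0.0]
wrist_force: [0.2, -1.0, 0.4]
grip_width: 58.6
turn [-0.002  0.    -0.229] shift [ 0.577 -0.015 -0.129]
turn [-0.002 -0.    -0.491] shift [ 1.15   0.027 -0.069]
t 8.85 p [ 454.907 -288.394  265.505] q [-0.651  0.313  1.661 -0.001  1.169 -2.247] F [ 0.244 -0.972  0.35 ] w 58.583870592852676
```

View pics/s7.png

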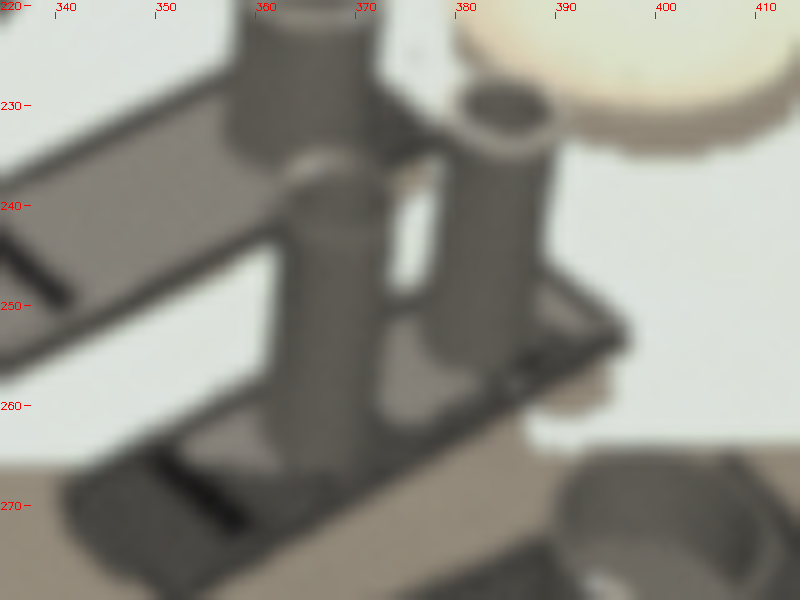

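Run:
```python
from h import *
for a,b in (((182.6,191.4),(267,144.9)),((183.4,191.6),(267.6,144.9))):
    m,e=tri(a,b);print(m,e)
# expected: small mouth + -30a + up-offset 4.5
a=np.array([-.511,-.142,.848]);e2=np.array([-.817,-.227,-.53]);M=np.array([472,363.5,106])
print(M-30*a,M-30*a-4.5*e2)
```

```text
[490.522 366.591  84.919] 0.16277699977131685
[490.527 363.27   86.329] 1.9580581131100696
[487.33 367.76  80.56] [491.006 368.781  82.945]
```

```bash
python3 -m inch '[[0,0,0,0.1,0,-0.05,50],[0,0,-0.03,0.22,0.02,-0.09,50],[0,0,-0.08,0.34,0.05,-0.13,50],[0,0,-0.13,0.46,0.08,-0.13,50],[0,0,-0.2,0.58,0.1,-0.13,50],[0,0,-0.3,0.7,0.1,-0.12,50],[0,0,-0.38,0.82,0.1,-0.1,50],[0,0,-0.42,0.94,0.1,-0.08,50]]'; python3 plan.py "415 330 250 105.5 16 195.5"
```

```text
clock: 9.9
ee_pos: [494.7, 183.4, 310.4]
ee_rot: [0.619, 0.785, -0.0, 0.006]
wrist_force: [1.8, -0.6, 0.4]
grip_width: 69.0
turn [-0.545  0.028 -0.066] shift [ 0.323 -0.087  0.117]
t 9.9 p [494.672 183.383 310.445] q [ 0.271  0.248  1.634 -0.01   1.253 -1.533] F [ 1.804 -0.58   0.383] w 68.96671157977761
```

```bash
python3 -m inch '[[-0.1,0,-0.02,0.1,-0.05,0.0,50],[-0.25,0.01,-0.04,0.2,-0.09,0.03,50],[-0.4,0.02,-0.06,0.3,-0.1,0.08,50],[-0.55,0.03,-0.07,0.323,-0.09,0.117,50],[-0.55,0.03,-0.07,0.323,-0.09,0.117,50]]'; python3 plan.py "449 354 153 105.5 32 195.5"
```

```text
clock: 10.52
ee_pos: [412.3, 329.5, 248.8]
ee_rot: [0.598, 0.79, 0.111, 0.084]
wrist_force: [0.3, -0.6, 0.0]
grip_width: 68.4
turn [-0.56  -0.003  0.008] shift [0.027 0.028 0.207]
t 10.525 p [412.294 329.532 248.81 ] q [ 0.631  0.208  1.87  -0.134  0.806 -1.134] F [ 0.262 -0.593  0.026] w 68.42422156723924
```

```bash
python3 -m inch '[[-0.28,0,0,0.02,0.0,0.1,50],[-0.56,0,0.008,0.027,0.028,0.2,50],[-0.56,0,0.008,0.027,0.028,0.207,50],[-0.56,0,0.008,0.027,0.028,0.207,50]]'; python3 plan.py "495 367 76.5 105.5 32 195.5"
python3 - <<'E'
from h import *
for n in("scene","top"): cv2.imwrite(f"pics/{n}8.png",env.snapshot(n))
crop("pics/top8.png",140,150,80,60,10,"pics/t8.png")
crop("pics/scene8.png",225,105,80,60,10,"pics/s8.png")
E
```

```text
clock: 11.02
ee_pos: [449.6, 352.6, 152.4]
ee_rot: [0.583, 0.765, 0.218, 0.167]
wrist_force: [-0.3, 0.6, 1.6]
grip_width: 68.9
turn [-0.005  0.004 -0.002] shift [0.004 0.001 0.179]
t 11.025 p [449.577 352.646 152.358] q [ 0.675  0.383  2.007 -0.748  0.313 -0.498] F [-0.275  0.591  1.638] w 68.87224479317887
```

View pics/t8.png

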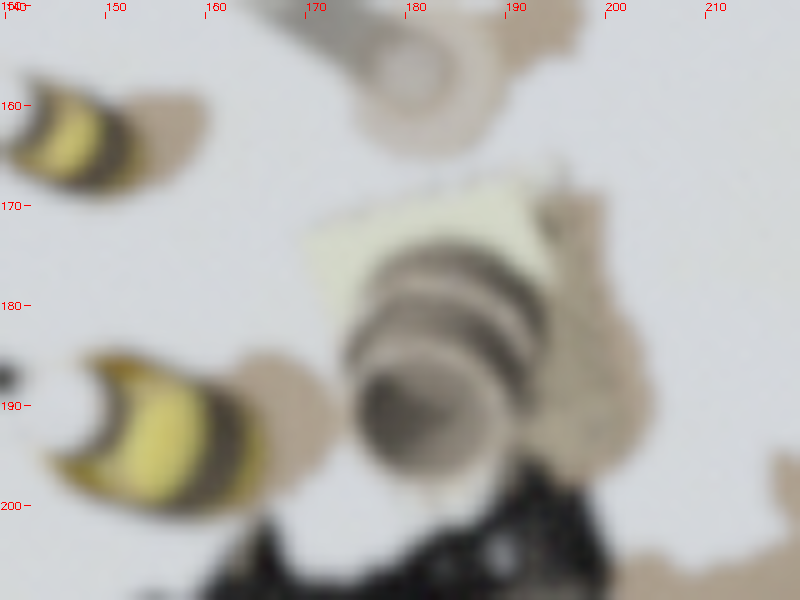

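View pics/s8.png

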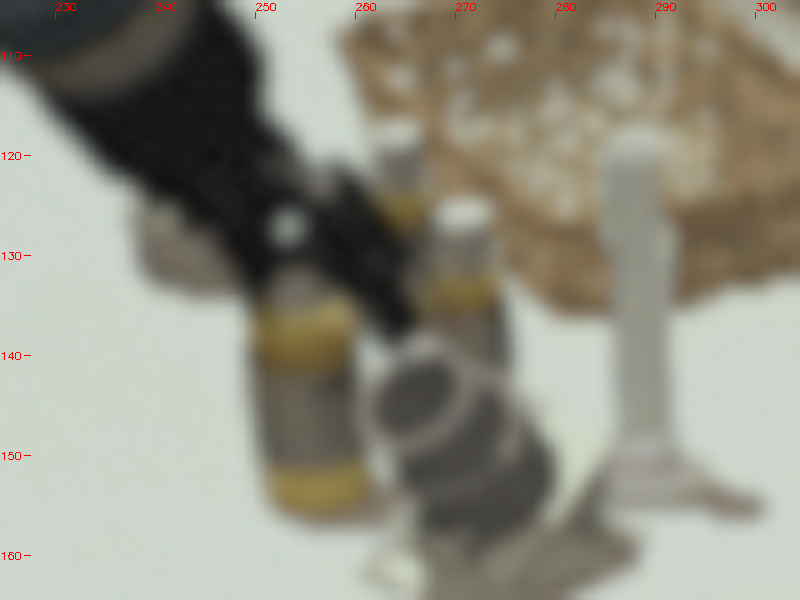

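```bash
python3 -m inch '[[0,0,0,0.003,0,0.08,50],[0,0,0,0.003,0.001,0.14,50],[0,0,0,0.003,0.001,0.175,50],[0,0,0,0.003,0.001,0.175,50]]'; python3 -m inch '[[0,0,0,0,0,0,200],[0,0,0,0,0,0,200],[0,0,0,0,0,0,200],[0,0,0,0,0,0,200]]' 30;  python3 -m inch '[[0,0,0,0,0,-0.02,200],[0,0,0,0,0,-0.04,200],[0,0,0,0,0,-0.06,200],[0,0,0,0,0,-0.06,200]]';  python3 - <<'E'
from h import *
for n in("scene","top"): cv2.imwrite(f"pics/{n}9.png",env.snapshot(n))
crop("pics/top9.png",140,150,80,60,10,"pics/t9.png")
crop("pics/scene9.png",225,105,80,60,10,"pics/s9.png")
E
```

```text
clock: 11.62
ee_pos: [495.9, 366.9, 81.1]
ee_rot: [0.583, 0.764, 0.219, 0.168]
wrist_force: [-1.2, -0.5, 1.0]
grip_width: 69.0
clock: 12.12
ee_pos: [496.3, 367.1, 82.9]
ee_rot: [0.583, 0.764, 0.22, 0.168]
wrist_force: [-2.3, -2.0, 7.5]
grip_width: 48.1
clock: 12.62
ee_pos: [480.8, 363.0, 109.5]
ee_rot: [0.583, 0.764, 0.221, 0.169]
wrist_force: [0.0, -1.0, -1.3]
grip_width: 48.1
```

View pics/t9.png

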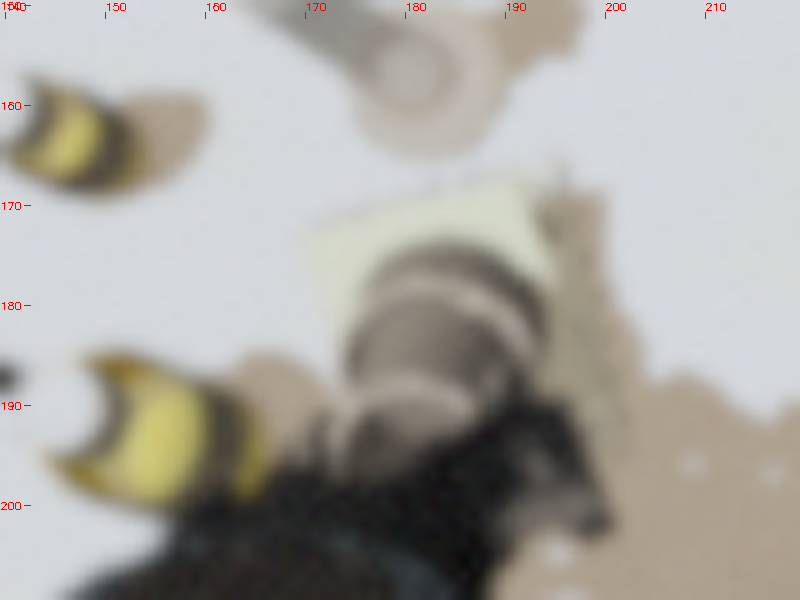

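View pics/s9.png

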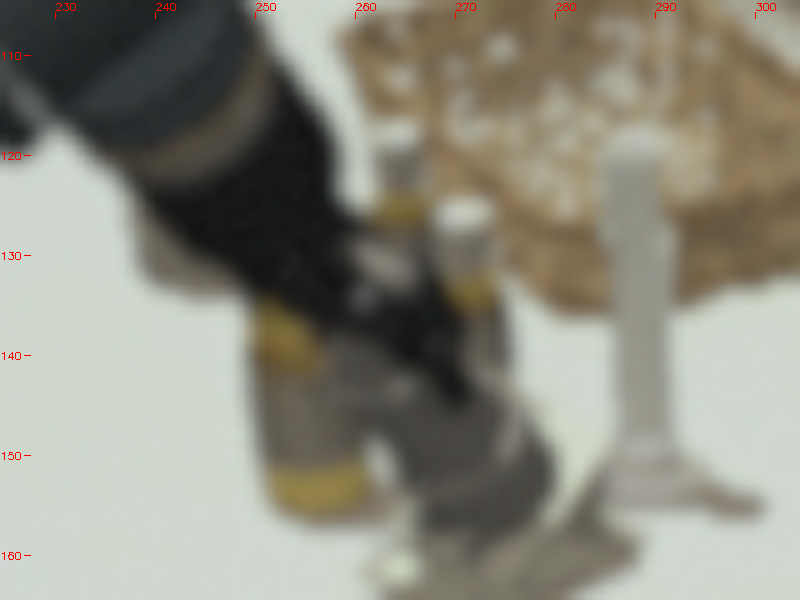

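Medium is coming up alone: its mouth is at (179,190) and the large rim has stayed at about (183,179). I'll draw it fully out.

```bash
python3 -m inch '[[0,0,0,0,0,-0.06,200],[0,0,0,0,0,-0.14,200],[0.1,0,0,0,0.04,-0.24,200],[0.4,0,0,-0.02,0.08,-0.3,200],[0.7,0,0,-0.05,0.08,-0.34,200],[0.95,0,0,-0.08,0.06,-0.36,200],[0.97,0,0,-0.08,0.06,-0.36,200]]'; python3 plan.py "430 0 310 98 0 0, 460 -183 250 91.5 0 0"
python3 - <<'E'
from h import *
for n in("scene","top"): cv2.imwrite(f"pics/{n}10.png",env.snapshot(n))
crop("pics/top10.png",140,150,80,60,10,"pics/t10.png")
crop("pics/scene10.png",205,65,100,90,8,"pics/s10.png")
E
```

```text
clock: 13.6
ee_pos: [424.2, 305.3, 277.0]
ee_rot: [0.607, 0.794, 0.031, 0.024]
wrist_force: [0.2, -0.0, -0.2]
grip_width: 47.7
turn [ 0.156 -0.009  0.251] shift [-0.592 -0.143 -0.077]
turn [ 0.156 -0.017  0.477] shift [-0.961 -0.19   0.04 ]
t 13.6 p [424.197 305.307 276.966] q [ 0.545  0.239  1.733 -0.025  1.096 -1.28 ] F [ 0.184 -0.012 -0.225] w 47.69737562719453
```

View pics/t10.png

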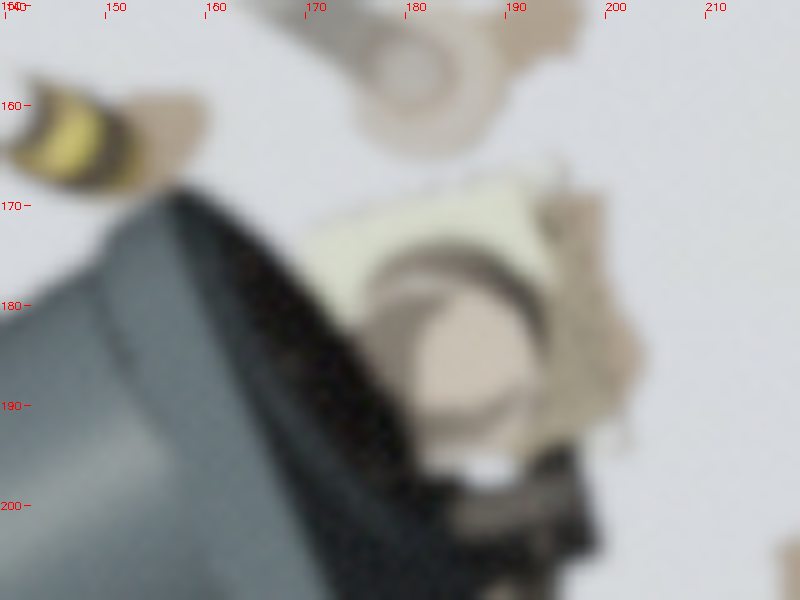

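View pics/s10.png

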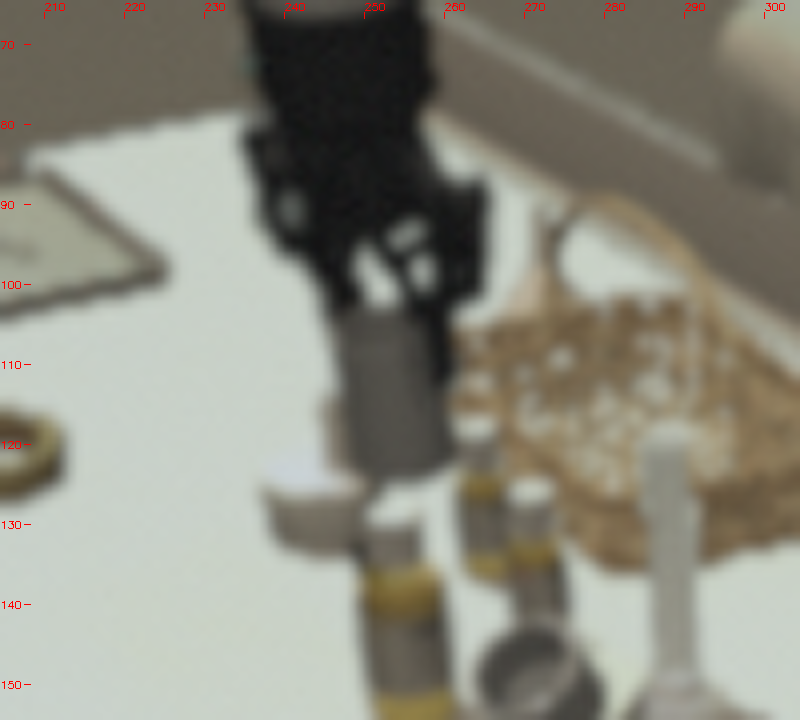

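```bash
python3 -m inch '[[0.05,0,0.08,-0.12,-0.03,-0.03,200],[0.1,0,0.16,-0.24,-0.06,-0.06,200],[0.15,-0.01,0.25,-0.36,-0.09,-0.07,200],[0.156,-0.01,0.3,-0.48,-0.12,-0.07,200],[0.156,-0.01,0.35,-0.6,-0.15,-0.07,200],[0.156,-0.01,0.4,-0.72,-0.17,-0.05,200],[0.156,-0.01,0.44,-0.84,-0.19,-0.03,200],[0.156,-0.015,0.477,-0.94,-0.2,-0.01,200]]'; python3 plan.py "471 -185 105 91.5 0 0"
```

```text
clock: 14.7
ee_pos: [450.7, -175.7, 272.9]
ee_rot: [0.698, 0.716, 0.0, 0.001]
wrist_force: [0.9, 1.3, -1.0]
grip_width: 48.2
turn [0.003 0.002 0.001] shift [-0.019  0.04   0.336]
t 14.7 p [ 450.697 -175.724  272.881] q [-0.468  0.202  1.788 -0.     1.15  -2.065] F [ 0.858  1.276 -0.975] w 48.20486752386159
```

```bash
python3 -m inch '[[0,0,0,-0.01,0.04,0.1,200],[0,0,0,-0.019,0.04,0.2,200],[0,0,0,-0.019,0.04,0.29,200],[0,0,0,-0.019,0.04,0.34,200],[0,0,0,-0.019,0.04,0.34,200]]'; python3 plan.py "471 -185 85 91.5 0 0";python3 cyl.py 48 65 12
python3 - <<'E'
from h import *
for n in("scene","top"): cv2.imwrite(f"pics/{n}11.png",env.snapshot(n))
crop("pics/top11.png",340,160,80,60,10,"pics/t11.png")
crop("pics/scene11.png",315,200,80,60,10,"pics/s11.png")
E
```

```text
clock: 15.32
ee_pos: [470.4, -183.8, 101.1]
ee_rot: [0.697, 0.717, -0.0, -0.0]
wrist_force: [-0.2, 0.4, -1.0]
grip_width: 47.7
turn [-0.003 -0.     0.002] shift [-0.002  0.001  0.032]
t 15.325 p [ 470.363 -183.81   101.129] q [-0.464  0.482  1.885 -0.001  0.776 -2.062] F [-0.19   0.447 -0.962] w 47.72013107243105
mouth top u 357.6883777829122 374.03431616851014 v 189.17690594521738 205.38934878083208
mouth scene u 341.210966049906 357.66780917498033 v 206.99135436094744 217.14211370627714
bottom top u 355.8370289826475 371.39460211523607 v 192.13905732736163 207.5803979269871
bottom scene u 340.3798170651507 356.27732434371956 v 223.8415689324674 234.23047457639908
```

View pics/t11.png

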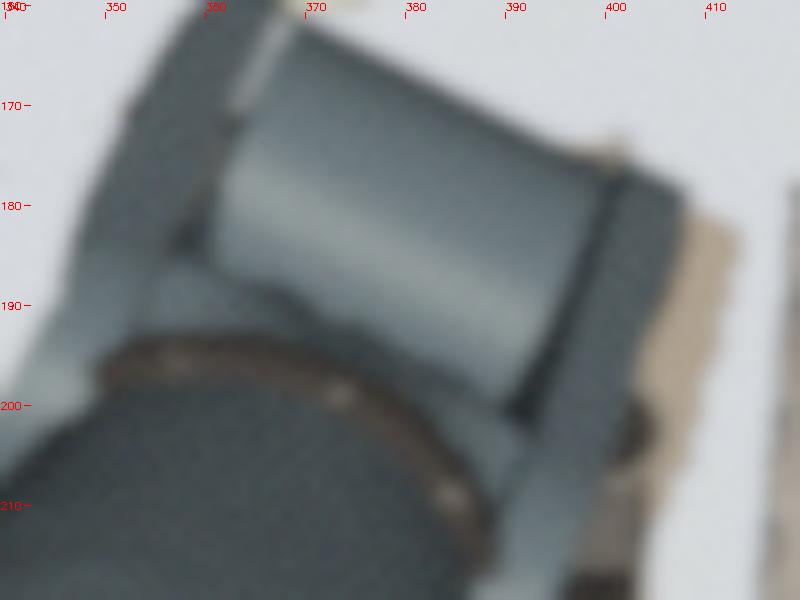

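View pics/s11.png

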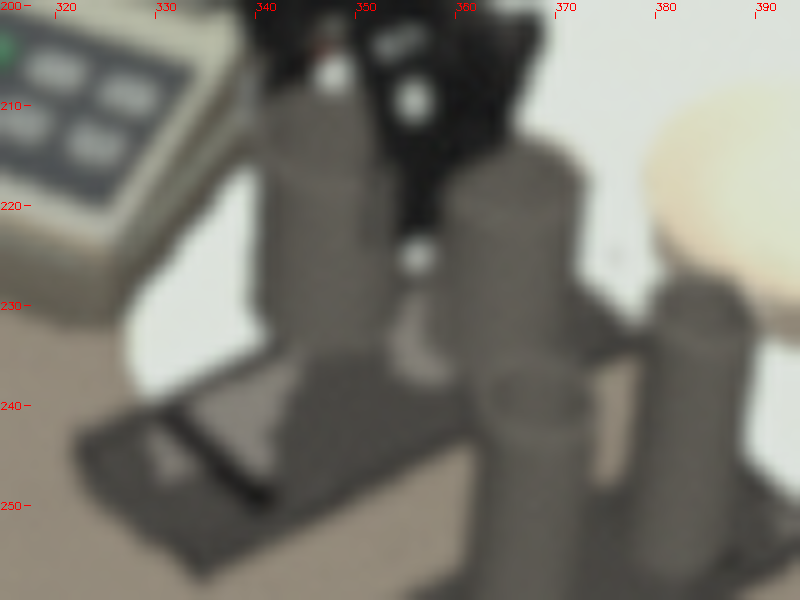

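```bash
python3 -m inch '[[0,0,0,-0.002,0.002,0.03,200],[0,0,0,-0.002,0.002,0.052,200],[0,0,0,-0.002,0.002,0.052,200]]';python3 cyl.py 48 65 9|grep scene
python3 - <<'E'
from h import *
for n in("scene",): cv2.imwrite(f"pics/{n}12.png",env.snapshot(n))
crop("pics/scene12.png",315,205,80,60,10,"pics/s12.png")
E
```

```text
clock: 15.8
ee_pos: [472.3, -185.4, 76.7]
ee_rot: [0.697, 0.717, 0.0, 0.001]
wrist_force: [-0.0, 0.7, -1.5]
grip_width: 47.5
mouth scene u 341.7067683968535 357.9275898762945 v 214.2921483377786 224.56016373125354
bottom scene u 340.9236988845075 356.59980364436063 v 230.66165818513542 241.14202444607056
```

View pics/s12.png

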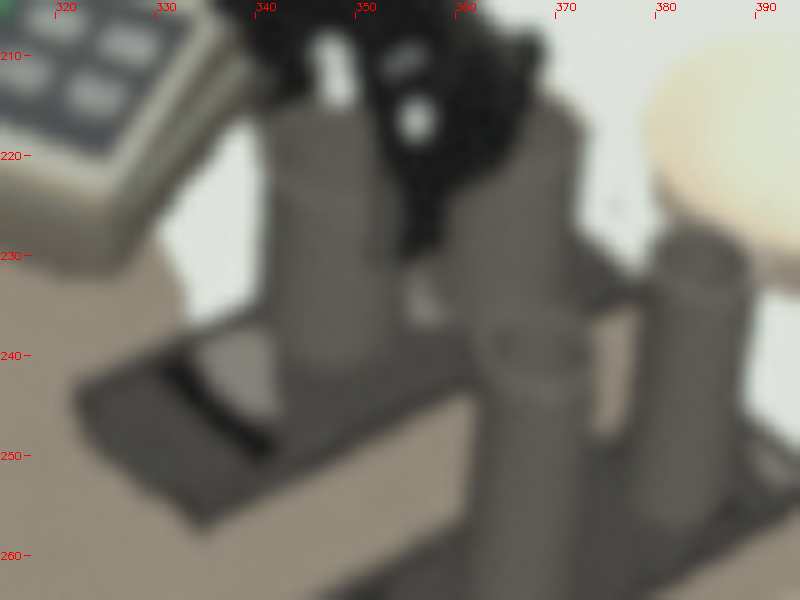

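```bash
python3 -m inch '[[0,0,0,0,0,0.01,200],[0,0,0,0,0,0.018,200],[0,0,0,0,0,0.018,200]]'; python3 -m inch '[[0,0,0,0,0,0.003,200],[0,0,0,0,0,0.004,200],[0,0,0,0,0,0.004,200]]'
```

```text
clock: 16.23
ee_pos: [472.4, -185.5, 67.9]
ee_rot: [0.697, 0.717, 0.0, 0.001]
wrist_force: [0.3, 0.1, -0.6]
grip_width: 47.8
clock: 16.6
ee_pos: [472.5, -185.5, 65.9]
ee_rot: [0.697, 0.717, 0.0, 0.001]
wrist_force: [0.6, -0.4, 0.4]
grip_width: 48.1
```

```bash
python3 -m inch '[[0,0,0,0,0,0.004,200],[0,0,0,0,0,0.005,200]]'|grep -E "pos|force"; python3 -m inch '[[0,0,0,0,0,0.003,200],[0,0,0,0,0,0.004,200]]'|grep -E "pos|force"
```

```text
ee_pos: [472.4, -185.5, 63.3]
wrist_force: [0.4, -0.6, -0.9]
ee_pos: [472.4, -185.5, 61.2]
wrist_force: [-0.2, -0.1, -0.7]
```

```bash
python3 -m inch '[[0,0,0,0,0,0.002,200],[0,0,0,0,0,0.003,200]]'|grep -E "pos|force"; python3 cyl.py 48 65 9|grep scene;  python3 - <<'E'
from h import *
for n in("scene",): cv2.imwrite(f"pics/{n}13.png",env.snapshot(n))
crop("pics/scene13.png",315,205,80,60,10,"pics/s13.png")
E
```

```text
ee_pos: [472.4, -185.5, 59.6]
wrist_force: [-0.0, 0.2, -1.4]
mouth scene u 341.5142556373462 357.5885202815853 v 218.70874955526196 229.03845110849366
bottom scene u 340.7415574779471 356.2803511141646 v 234.7930392890924 245.32060590858973
```

View pics/s13.png

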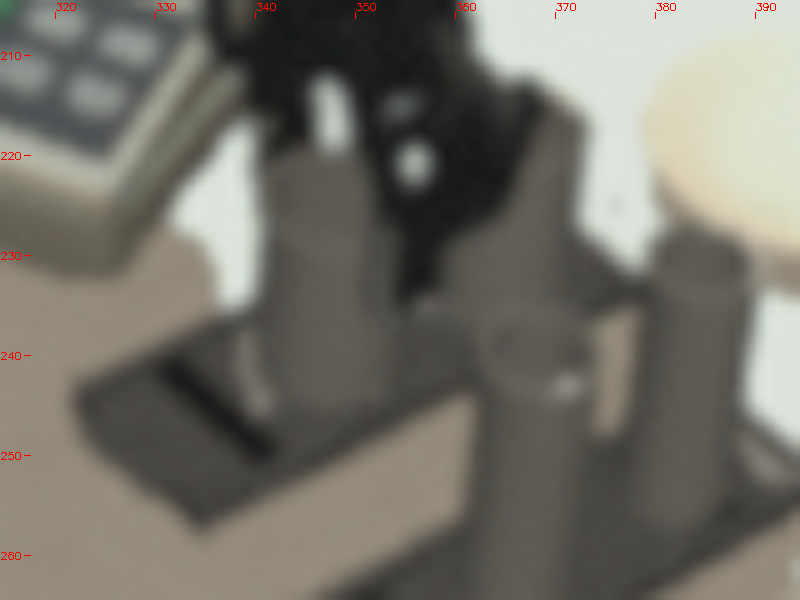

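Inside the tray and nearly down, still without contact. I'll go down in 1 mm steps.

```bash
python3 -m inch '[[0,0,0,0,0,0.002,200],[0,0,0,0,0,0.004,200]]'|grep -E "pos|force"
```

```text
ee_pos: [472.8, -185.5, 58.2]
wrist_force: [-2.1, 4.5, 17.7]
```

```bash
python3 -m inch '[[0,0,0,0,0,0.002,200],[0,0,0,0,0,0.003,200]]'|grep -E "pos|force"
```

```text
ee_pos: [473.2, -185.4, 58.0]
wrist_force: [-5.4, 5.7, 25.7]
```

```bash
python3 -m inch '[[0,0,0,0,0,-0.003,200],[0,0,0,0,0,-0.002,90],[0,0,0,0,0,-0.002,60],[0,0,0,0,0,-0.002,50],[0,0,0,0,0,-0.06,50],[0,0,0,0,0,-0.15,40],[0,0,0,0,0,-0.27,30],[0,0,0,0,0,-0.4,30]]'; python3 plan.py "440 0 330 98 0 0, 454 187 300 105.5 0 0"
python3 - <<'E'
from h import *
for n in("scene",): cv2.imwrite(f"pics/{n}14.png",env.snapshot(n))
crop("pics/scene14.png",315,205,80,60,10,"pics/s14.png")
E
```

```text
clock: 18.9
ee_pos: [472.2, -185.0, 257.1]
ee_rot: [0.697, 0.717, 0.0, 0.001]
wrist_force: [0.8, 0.1, 0.3]
grip_width: 75.4
turn [ 0.004  0.002 -0.225] shift [ 0.371 -0.054 -0.146]
turn [ 0.004  0.002 -0.487] shift [ 0.745 -0.016 -0.086]
t 18.9 p [ 472.206 -184.954  257.121] q [-0.465  0.262  1.751  0.     1.126 -2.063] F [0.767 0.125 0.263] w 75.40789499563813
```

View pics/s14.png

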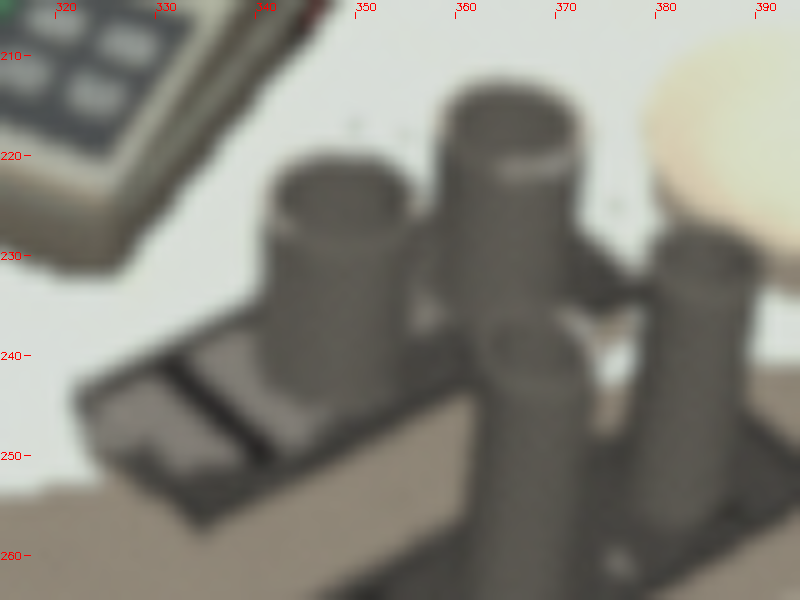

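```bash
python3 -m inch '[[0,0,0,0.1,-0.03,-0.06,20],[0,0,-0.06,0.22,-0.05,-0.1,20],[0,0,-0.14,0.34,-0.06,-0.14,20],[0,0,-0.22,0.46,-0.06,-0.14,20],[0,0,-0.3,0.58,-0.05,-0.13,20],[0,0,-0.38,0.7,-0.04,-0.12,20],[0,0,-0.46,0.82,-0.03,-0.1,20],[0,0,-0.48,0.9,-0.02,-0.08,20]]'; python3 plan.py "425 335 230 105.5 16 195.5"
```

```text
clock: 19.95
ee_pos: [451.7, 266.1, 301.9]
ee_rot: [0.606, 0.796, 0.001, 0.007]
wrist_force: [1.1, -0.1, 0.4]
grip_width: 78.4
turn [-0.538  0.018  0.   ] shift [ 0.148 -0.016  0.142]
t 19.95 p [451.744 266.067 301.873] q [ 0.448  0.248  1.655 -0.011  1.23  -1.388] F [ 1.111 -0.091  0.436] w 78.40239349101235
```

```bash
python3 -m inch '[[-0.2,0,0,0.05,-0.01,0.03,20],[-0.4,0.01,0,0.1,-0.02,0.08,20],[-0.54,0.02,0,0.148,-0.016,0.142,20],[-0.54,0.02,0,0.148,-0.016,0.142,20]]'; python3 plan.py "468 359.5 128 105.5 32 195.5"
```

```text
clock: 20.45
ee_pos: [423.4, 335.0, 228.0]
ee_rot: [0.599, 0.789, 0.109, 0.083]
wrist_force: [0.7, -0.8, 0.8]
grip_width: 78.7
turn [-0.565 -0.001  0.005] shift [0.023 0.041 0.219]
t 20.45 p [423.405 334.966 228.031] q [ 0.627  0.257  1.863 -0.137  0.766 -1.13 ] F [ 0.745 -0.755  0.814] w 78.67892180925429
```

```bash
python3 -m inch '[[-0.28,0,0,0.015,0.02,0.1,20],[-0.565,0,0.005,0.023,0.041,0.2,20],[-0.565,0,0.005,0.023,0.041,0.219,20],[-0.565,0,0.005,0.023,0.041,0.219,20]]'; python3 plan.py "514 372.5 52 105.5 32 195.5"
python3 - <<'E'
from h import *
for n in("scene","top"): cv2.imwrite(f"pics/{n}15.png",env.snapshot(n))
crop("pics/top15.png",140,150,80,60,10,"pics/t15.png")
crop("pics/scene15.png",225,115,80,60,10,"pics/s15.png")
E
```

```text
clock: 20.95
ee_pos: [468.5, 358.1, 127.2]
ee_rot: [0.582, 0.765, 0.217, 0.167]
wrist_force: [-0.9, -0.8, 0.4]
grip_width: 78.6
turn [-0.006  0.006  0.001] shift [0.004 0.002 0.178]
t 20.95 p [468.46  358.111 127.18 ] q [ 0.659  0.456  1.976 -0.832  0.278 -0.423] F [-0.854 -0.795  0.353] w 78.63001430975557
```

View pics/t15.png

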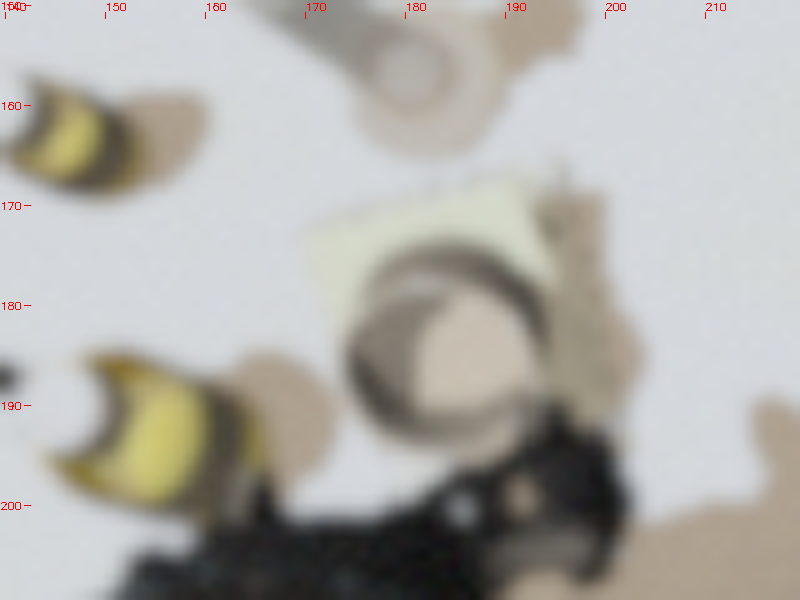

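View pics/s15.png

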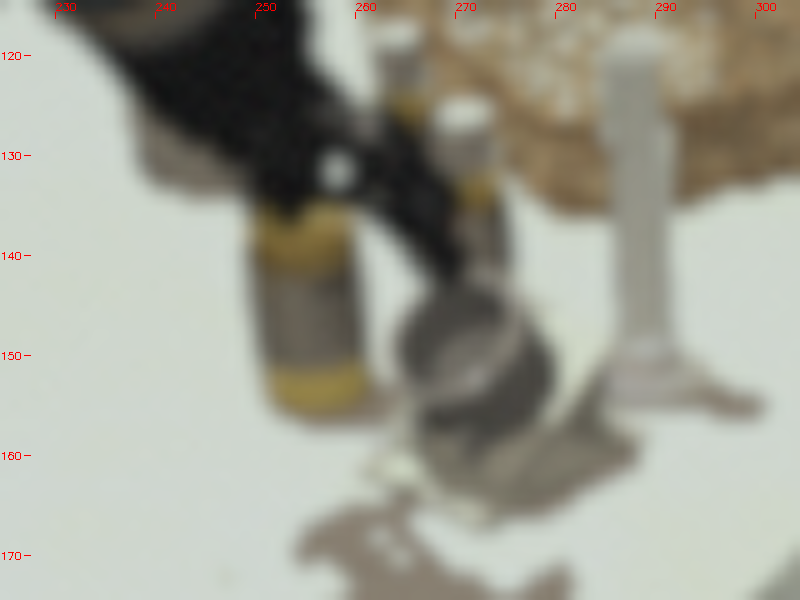

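Run:
```python
from h import *
from scipy.spatial.transform import Rotation as R
s=env.read_state();M=R.from_quat(s['ee_rot']).as_matrix();p=s['ee_pos']
for a,b in (((184,185.5),(270.5,148.8)),((184.8,185.7),(271,148.8))):
    m,e=tri(a,b);print(m,e,M.T@(m-p))
P=np.array([509,371,60.4]);print(M.T@(P-p),proj("top",P),proj("scene",P))
for sg in(1,-1): print(proj("top",p+M@[sg*39,0,12]),proj("scene",p+M@[sg*39,0,12]))
```

```text
[510.115 372.39   59.122] 4.994637494619645 [ 2.119 -0.889 82.675]
[509.91  369.079  60.624] 3.5690262167568667 [-1.018 -1.008 80.832]
[ 1.075 -1.437 80.826] [[183.916 186.512]] [[271.021 148.696]]
[[167.945 198.401]] [[256.684 135.623]]
[[193.545 191.465]] [[270.523 141.608]]
```

```bash
python3 -m inch '[[0,0,0,0.001,-0.002,0.08,20],[0,0,0,0.001,-0.002,0.14,20],[0,0,0,0.001,-0.002,0.175,20],[0,0,0,0.001,-0.002,0.18,20],[0,0,0,0.001,-0.002,0.18,20]]'; python3 -m inch '[[0,0,0,0,0,0,200],[0,0,0,0,0,0,200],[0,0,0,0,0,0,200],[0,0,0,0,0,0,200]]' 30;  python3 - <<'E'
from h import *
for n in("scene","top"): cv2.imwrite(f"pics/{n}16.png",env.snapshot(n))
crop("pics/top16.png",140,150,80,60,10,"pics/t16.png")
crop("pics/scene16.png",225,115,80,60,10,"pics/s16.png")
E
```

```text
clock: 21.68
ee_pos: [514.9, 371.8, 54.4]
ee_rot: [0.582, 0.764, 0.22, 0.168]
wrist_force: [0.0, 0.1, -0.2]
grip_width: 78.9
clock: 22.18
ee_pos: [515.1, 372.4, 56.3]
ee_rot: [0.582, 0.764, 0.221, 0.168]
wrist_force: [-4.4, -0.2, 9.4]
grip_width: 60.3
```

View pics/t16.png

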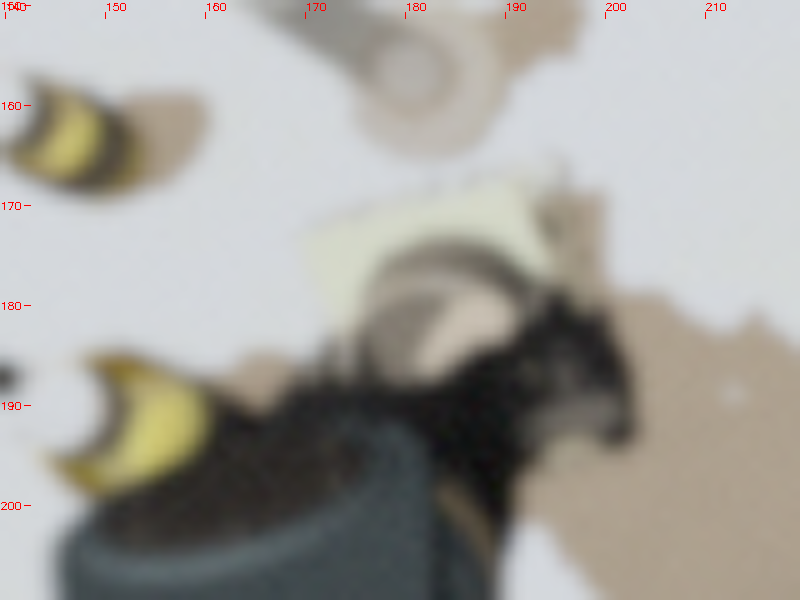

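View pics/s16.png

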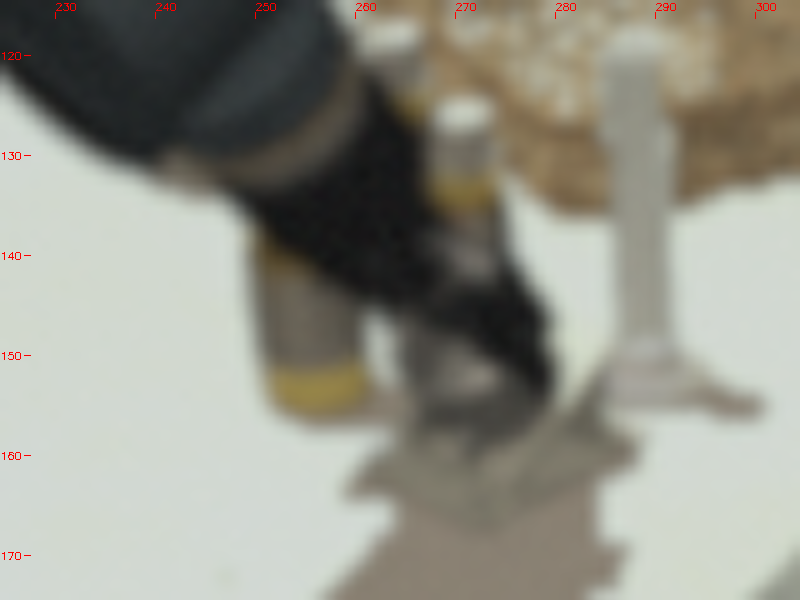

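```bash
python3 -m inch '[[0,0,0,0,0,-0.04,200],[0,0,0,0,0,-0.1,200],[0,0,0,0,0,-0.18,200],[0.1,0,0,0,0.04,-0.28,200],[0.4,0,0,-0.02,0.08,-0.34,200],[0.7,0,0,-0.05,0.08,-0.38,200],[0.95,0,0,-0.08,0.06,-0.4,200],[0.97,0,0,-0.08,0.06,-0.4,200]]' 40; python3 plan.py "430 0 310 98 0 0, 414 -280 200 84.2 0 0"
python3 - <<'E'
from h import *
for n in("scene","top"): cv2.imwrite(f"pics/{n}17.png",env.snapshot(n))
crop("pics/scene17.png",205,65,100,90,8,"pics/s17.png")
E
```

```text
clock: 23.28
ee_pos: [447.8, 312.0, 242.3]
ee_rot: [0.606, 0.794, 0.032, 0.024]
wrist_force: [0.9, 0.7, -2.1]
grip_width: 59.8
turn [ 0.159 -0.012  0.255] shift [-0.592 -0.188 -0.151]
turn [ 0.157 -0.031  0.737] shift [-1.124 -0.383  0.053]
t 23.275 p [447.813 312.001 242.289] q [ 0.532  0.317  1.718 -0.023  1.03  -1.295] F [ 0.865  0.688 -2.102] w 59.795705069776965
```

View pics/s17.png

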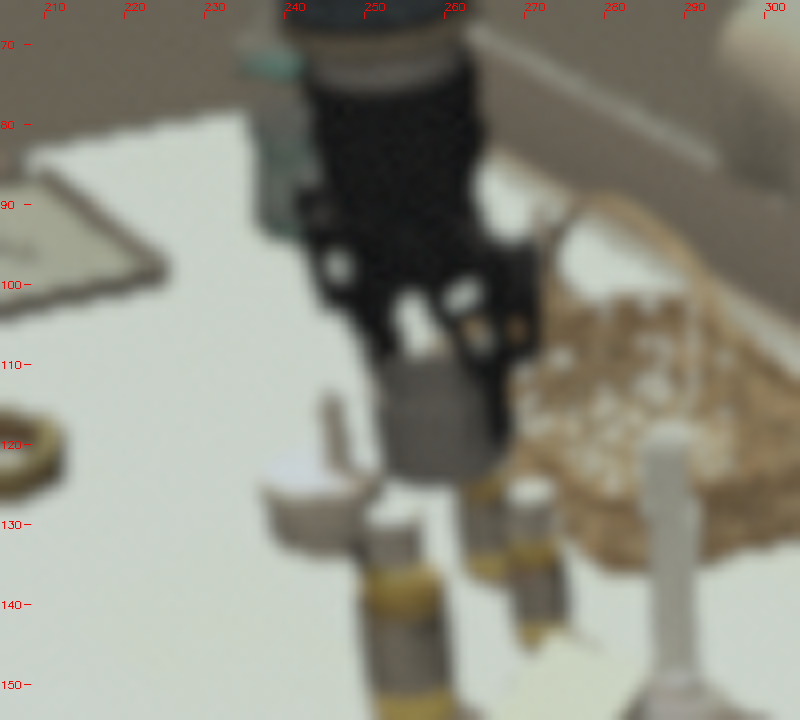

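```bash
python3 -m inch '[[0.05,0,0.08,-0.12,-0.03,-0.05,200],[0.1,0,0.16,-0.24,-0.07,-0.1,200],[0.15,-0.01,0.25,-0.36,-0.11,-0.14,200],[0.159,-0.01,0.33,-0.48,-0.15,-0.14,200],[0.159,-0.015,0.42,-0.6,-0.19,-0.14,200],[0.159,-0.02,0.5,-0.72,-0.23,-0.13,200],[0.159,-0.025,0.58,-0.84,-0.28,-0.12,200],[0.157,-0.03,0.66,-0.95,-0.33,-0.1,200]]'; python3 plan.py "414 -389 200 84.2 0 0, 414 -389 80 84.2 0 0"
```

```text
clock: 24.38
ee_pos: [412.4, -175.7, 279.8]
ee_rot: [0.729, 0.685, -0.0, 0.002]
wrist_force: [0.5, 0.2, -1.8]
grip_width: 59.5
turn [0.006 0.007 0.077] shift [-0.425  0.029  0.161]
turn [0.006 0.007 0.077] shift [-0.424  0.029  0.401]
t 24.375 p [ 412.38  -175.656  279.849] q [-0.505  0.125  1.862 -0.002  1.15  -2.013] F [ 0.475  0.164 -1.841] w 59.51321485183352
```

```bash
python3 -m inch '[[0,0,0.02,-0.1,0.01,0.03,200],[0,0,0.05,-0.21,0.02,0.07,200],[0,0,0.077,-0.32,0.029,0.14,200],[0,0,0.077,-0.425,0.029,0.22,200],[0,0,0.077,-0.425,0.029,0.32,200],[0,0,0.077,-0.425,0.029,0.4,200],[0,0,0.077,-0.425,0.029,0.4,200]]'; python3 plan.py "414 -389 70 84.2 0 0"; python3 cyl.py 60 40 9|grep scene
python3 - <<'E'
from h import *
for n in("scene",): cv2.imwrite(f"pics/{n}18.png",env.snapshot(n))
crop("pics/scene18.png",350,245,80,60,10,"pics/s18.png")
E
```

```text
clock: 25.25
ee_pos: [413.1, -387.4, 77.8]
ee_rot: [0.742, 0.671, -0.001, -0.0]
wrist_force: [-0.6, 0.4, -1.3]
grip_width: 59.6
turn [-0.002  0.001  0.002] shift [-0.003  0.002  0.016]
t 25.25 p [ 413.139 -387.352   77.782] q [-0.835  0.607  1.732 -0.001  0.803 -2.305] F [-0.611  0.361 -1.279] w 59.61179012465589
mouth scene u 369.01252831307954 392.851195574572 v 260.5247335252872 278.06447328150796
bottom scene u 367.74021329189713 390.98642565150317 v 271.22562690738886 288.86553842662005
```

View pics/s18.png

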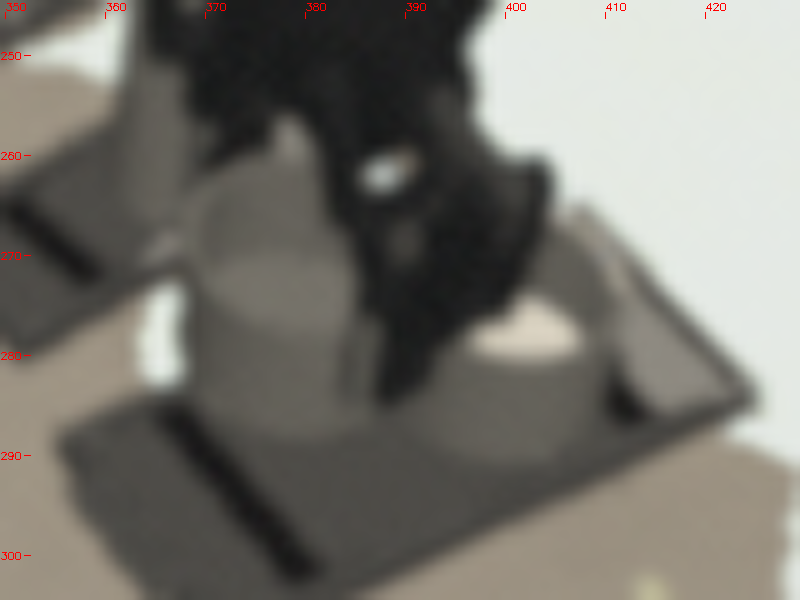

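```bash
python3 -m inch '[[0,0,0,-0.003,0.002,0.03,200],[0,0,0,-0.003,0.002,0.056,200],[0,0,0,-0.003,0.002,0.056,200]]'; python3 cyl.py 60 40 9|grep scene
python3 - <<'E'
from h import *
s=env.read_state();p=s['ee_pos'].copy()
im=env.snapshot("scene");cv2.imwrite("pics/scene19.png",im)
crop("pics/scene19.png",350,255,80,60,10,"pics/s19.png")
E
```

```text
clock: 25.68
ee_pos: [414.8, -389.7, 51.4]
ee_rot: [0.742, 0.671, -0.0, 0.001]
wrist_force: [0.6, -0.4, -0.5]
grip_width: 60.0
mouth scene u 369.2549781172372 392.729404343057 v 267.91305408606723 285.54203687669235
bottom scene u 368.0337745693505 390.93341308084604 v 278.28584640382866 295.99379601221324
```

View pics/s19.png

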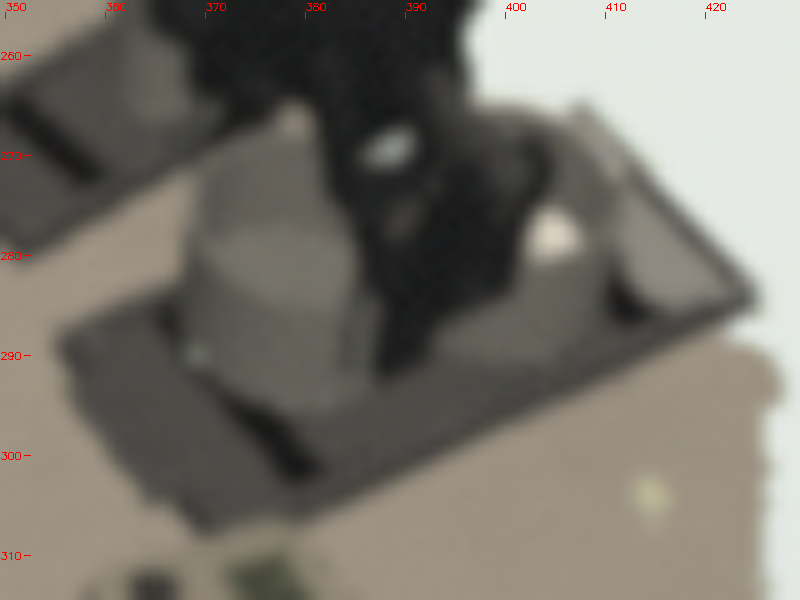

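Run:
```python
from h import *
t=np.linspace(0,2*np.pi,200)
def gap(x,y,r,l,z=5):
    q=proj("scene",np.stack([x+r*np.cos(t),y+r*np.sin(t),0*t+z],1))
    (u0,v0),(u1,v1)=l; return (v0+(q[:,0]-u0)*(v1-v0)/(u1-u0)-q[:,1]).min(), q[:,1].max()
L=[(380,306),(424,283.5)]
for y in(-387,-389.7,-392): print("ours",y,gap(414.8,y,30,L))
for xy in((478.4,-393.1),(483,-389.9),(480.5,-391.5)): print("std",xy,gap(*xy,30,L))
```

```text
ours -387 (np.float64(5.441859861128307), np.float64(299.18405549353076))
ours -389.7 (np.float64(4.398989231784242), np.float64(299.8713226530251))
ours -392 (np.float64(3.507705893666582), np.float64(300.4586960329017))
std (478.4, -393.1) (np.float64(5.024095053960764), np.float64(289.753122005382))
std (483, -389.9) (np.float64(6.357256126281243), np.float64(288.21678402412533))
std (480.5, -391.5) (np.float64(5.686192412639457), np.float64(289.0167105146402))
```

```bash
python3 -m inch '[[0,0,0,-0.002,0,0.008,200],[0,0,0,-0.002,0,0.012,200]]'|grep -E "pos|force"; python3 -m inch '[[0,0,0,0,0,0.003,200],[0,0,0,0,0,0.005,200]]'|grep -E "pos|force"; python3 -m inch '[[0,0,0,0,0,0.002,200],[0,0,0,0,0,0.003,200]]'|grep -E "pos|force"
```

```text
ee_pos: [414.9, -391.2, 46.1]
wrist_force: [-0.8, -0.1, -1.7]
ee_pos: [414.9, -391.2, 43.5]
wrist_force: [0.8, 0.1, -1.4]
ee_pos: [415.0, -391.2, 42.0]
wrist_force: [-0.0, -0.2, -1.0]
```

```bash
python3 -m inch '[[0,0,0,0,0,0.002,200],[0,0,0,0,0,0.003,200]]'|grep -E "pos|force"
python3 - <<'E'
from h import *
im=env.snapshot("scene");cv2.imwrite("pics/scene20.png",im)
crop("pics/scene20.png",350,255,80,60,10,"pics/s20.png")
E
```

```text
ee_pos: [414.9, -391.2, 40.4]
wrist_force: [0.3, 0.2, -1.7]
```

View pics/s20.png

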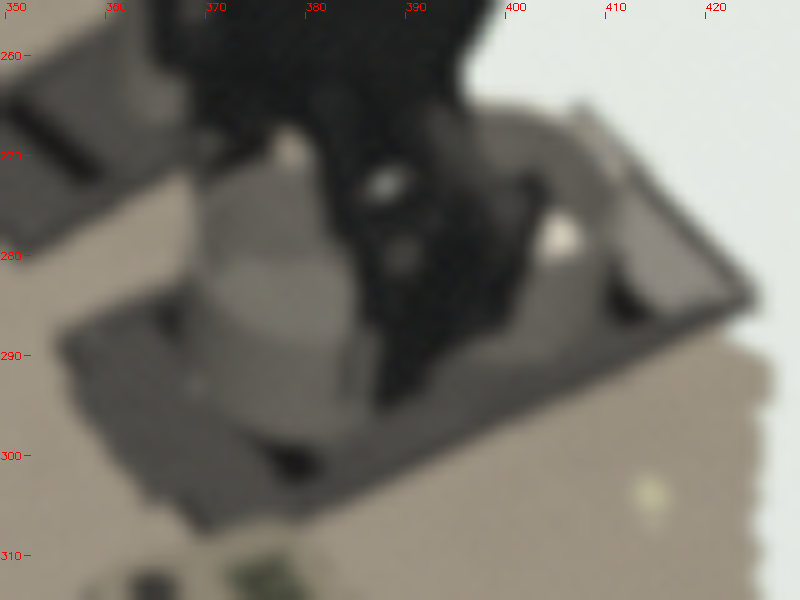

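```bash
python3 -m inch '[[0,0,0,0,0,0.002,200],[0,0,0,0,0,0.004,200]]'|grep -E "pos|force";python3 -m inch '[[0,0,0,0,0,0.002,200],[0,0,0,0,0,0.003,200]]'|grep -E "pos|force"
```

```text
ee_pos: [415.0, -391.2, 38.3]
wrist_force: [0.6, 0.8, -1.1]
ee_pos: [414.9, -391.2, 36.7]
wrist_force: [0.4, 0.4, -1.5]
```

```bash
python3 -m inch '[[0,0,0,0,0,0.002,200],[0,0,0,0,0,0.003,200]]'|grep -E "pos|force"
```

```text
ee_pos: [414.9, -391.2, 35.1]
wrist_force: [-0.2, -0.3, -1.5]
```

```bash
python3 -m inch '[[0,0,0,0,0,0.002,200],[0,0,0,0,0,0.003,200]]'|grep -E "pos|force"
```

```text
ee_pos: [414.9, -391.2, 33.6]
wrist_force: [-0.1, -1.0, -1.8]
```

```bash
python3 -m inch '[[0,0,0,0,0,0.001,200],[0,0,0,0,0,0.002,200]]'|grep -E "pos|force"; python3 cyl.py 60 40 12|grep scene
python3 - <<'E'
from h import *
im=env.snapshot("scene");cv2.imwrite("pics/scene21.png",im)
crop("pics/scene21.png",350,255,80,60,10,"pics/s21.png")
E
```

```text
ee_pos: [414.9, -391.2, 32.5]
wrist_force: [-0.9, -0.2, -1.1]
mouth scene u 369.1333724468915 392.40025498138755 v 272.3991665376427 290.0903981615379
bottom scene u 367.9385762093394 390.64050916586257 v 282.5811467263073 300.33899574744277
```

View pics/s21.png

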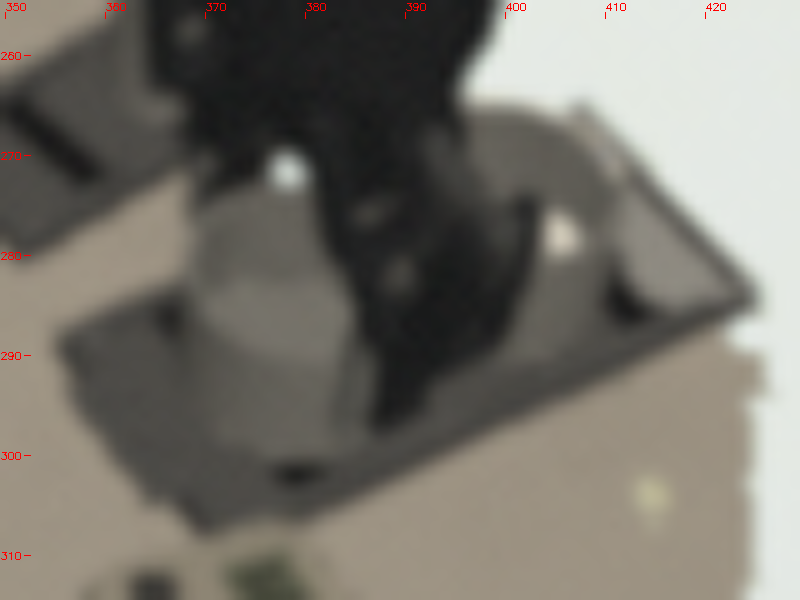

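```bash
python3 -m inch '[[0,0,0,0,0,0.001,200],[0,0,0,0,0,0.002,200]]'|grep -E "pos|force"
```

```text
ee_pos: [414.9, -391.2, 31.5]
wrist_force: [1.1, -0.1, -1.9]
```

```bash
python3 -m inch '[[0,0,0,0,0,0.001,200],[0,0,0,0,0,0.002,200]]'|grep -E "pos|force"
```

```text
ee_pos: [414.9, -391.2, 30.5]
wrist_force: [-0.1, 1.3, 2.4]
```

```bash
python3 -m inch '[[0,0,0,0,0,0,70],[0,0,0,0,0,0,45],[0,0,0,0,0,0,30],[0,0,0,0,0,0,30],[0,0,0,0,0,-0.04,30],[0,0,0,0,0,-0.12,30],[0,0,0,0,0,-0.24,30],[0,0,0,0,0,-0.36,30]]'; python3 plan.py "300 0 350 84 0 0"
python3 - <<'E'
from h import *
im=env.snapshot("scene");cv2.imwrite("pics/scene22.png",im)
crop("pics/scene22.png",320,210,110,100,7,"pics/s22.png")
E
```

```text
clock: 29.58
ee_pos: [414.5, -390.4, 213.7]
ee_rot: [0.742, 0.671, -0.0, 0.002]
wrist_force: [0.5, -0.4, -0.2]
grip_width: 75.1
turn [0.005 0.007 0.009] shift [ 0.753 -0.305 -0.276]
t 29.575 p [ 414.464 -390.442  213.729] q [-0.837  0.421  1.639 -0.001  1.077 -2.307] F [ 0.492 -0.394 -0.224] w 75.10180556131593
```

View pics/s22.png

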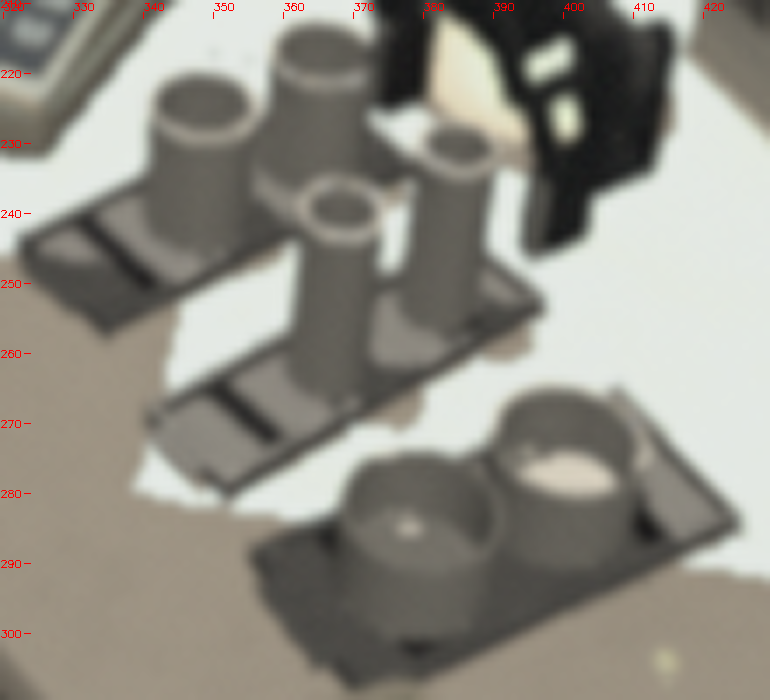

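```bash
python3 -m inch '[[0,0,0,0.02,-0.05,-0.1,30],[0,0,0,0.1,-0.1,-0.2,30],[0,0,0,0.22,-0.15,-0.25,30],[0,0,0,0.34,-0.18,-0.27,30],[0,0,0,0.46,-0.22,-0.27,30],[0,0,0,0.58,-0.26,-0.27,30],[0,0,0,0.7,-0.25,-0.27,30],[0,0,0,0.8,-0.22,-0.27,30]]'
python3 - <<'E'
from h import *
for n in("scene","top"): cv2.imwrite(f"pics/{n}23.png",env.snapshot(n))
crop("pics/top23.png",345,160,120,90,6,"pics/t23.png")
E
```

```text
clock: 30.62
ee_pos: [344.2, 17.8, 352.8]
ee_rot: [0.742, 0.671, 0.001, 0.009]
wrist_force: [1.1, -1.0, -0.3]
grip_width: 75.4
```

View pics/t23.png

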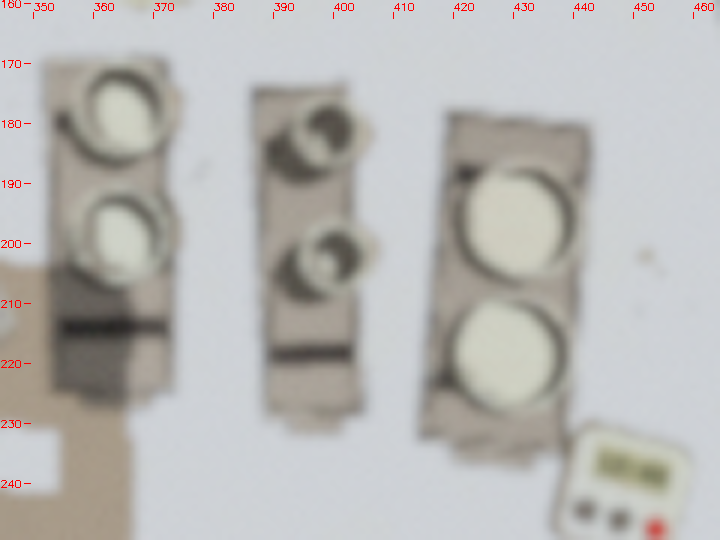

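View pics/scene23.png

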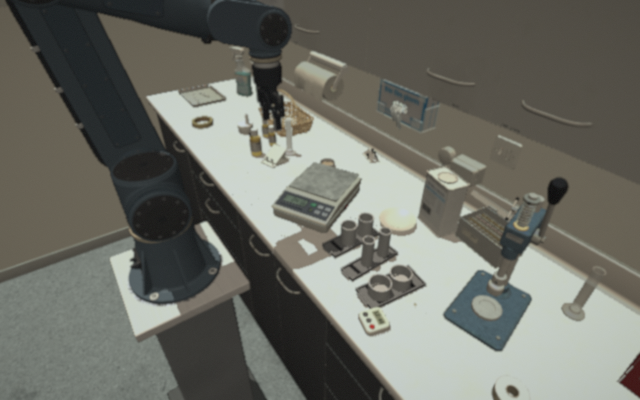

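View pics/top23.png

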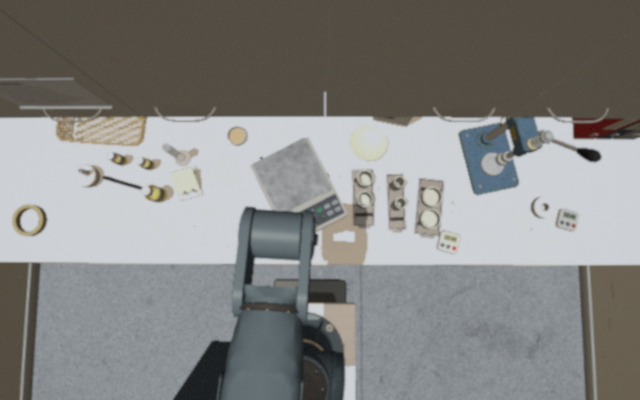

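```bash
python3 -m inch '[[0,0,0,0,0,0,30],[0,0,0,0,0,0,30]]'
python3 - <<'E'
from h import *
a,b=cv2.imread("pics/top0.png").astype(float),cv2.imread("pics/top23.png").astype(float)
for n,(x,y,w,h) in dict(bottle=(143,183,22,20),cyl=(160,142,32,25),timer=(436,230,28,26),stdM=(357,168,18,20),stdS=(392,174,14,16),stdL=(420,185,20,22)).items():
    A,B=[cv2.cvtColor(i[y:y+h,x:x+w].astype(np.uint8),6).astype(np.float32) for i in(a,b)]
    print(n,cv2.phaseCorrelate(A,B))
env.finish_job()
E
```

```text
clock: 30.98
ee_pos: [345.0, 20.3, 352.7]
ee_rot: [0.739, 0.673, 0.001, 0.008]
wrist_force: [-0.2, -0.3, -1.1]
grip_width: 75.5
bottle ((0.07122696492793423, 0.14369483329256916), 0.997486819823583)
cyl ((-0.01997515029013286, 0.5758552503683223), 1.0015803211927414)
timer ((0.0001379658692517438, 0.44825552806520896), 1.0001102019239354)
stdM ((-0.0477610358412921, 0.04700580674409238), 1.0025494171513452)
stdS ((0.5959609588592611, 0.03045252649982544), 0.9827566067377727)
stdL ((-0.03133389053800251, -0.07721939313174353), 1.0256226306160292)
the job is handed in; nothing more can be done
```

I pulled the nest apart in the order small, medium, large, and stood each cup upright on the floor of its own tray. The job was handed in at about 31 s of robot time, with the gripper clear of everything.

**Trays:** The last views from both cameras show all three cups upright inside the rims. Each is in single file with the cup already there, and those three cups are still standing. The sorted large cup covers most of the dark stripe in its tray; the task gives no meaning to that stripe.

**Forces:** I lowered each cup until the wrist force rose. The peaks after the lowering steps were about 17 N for the small cup and 26 N for the medium. For the large it was only about 2 N; I released it there, so it may have settled the last millimetre or so on its own.

**Bystanders:** In the final top view the bottle, cylinder and timer look where they began. A numerical before/after comparison of that view showed:

| Item | Apparent shift (pixels) |
|---|---|
| Bottle | under 0.2 |
| Cylinder | about 0.6 |
| Timer | about 0.4 |
| Standing small cup | about 0.6 |
| Standing medium and large cups | under 0.1 |

I took the roughly half-pixel shifts (about 1.5 mm) as comparison noise, because the gripper had not been seen near any of those items. I did not confirm that separately.

**Disagreement:** The two cameras put the tray centre lines up to 9 mm apart across the trays. I aimed between them, then checked each placing in the scene picture and by contact as I lowered.

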